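Run down the clamp screw of a tilted test socket, then hang the driver up

ROBOT

A 6-joint arm with a two-finger parallel gripper is mounted at the origin on the work surface. World frame = base frame: x ahead of the robot, y to its left, z up, the work surface at z = 0. Lengths are in m, angles in rad, forces in N, time in s.
With the tool pointing down it reaches from about 0.225 to 0.875 m from the base axis. Payload 3.4 kg.
Tool frame: the origin (TCP) lies at the very end of the fingers, on their centre line; the grasp point (between the pads) lies 19 mm behind it; z points along the fingers, y is the direction in which the jaws open and shut (so a half turn about z gives the same grasp; the last joint's range is limited). The gripper opens to 85 mm and grips with 20 to 120 N. Pads are 22 mm wide; open, the fingers measure 114 mm over their backs; the gripper's body (76 mm by 85 mm) begins 54 mm behind the grasp point. The pads swing forward as they close: fully open they stand 13 mm farther back than shut.
Start: joints at [1.083, 0.276, 1.505, -0, 1.361, -0.121], TCP at [0.206, 0.537, 0.231] pointing down, gripper open.
Joint ranges: [-2.89, 2.89], [-0.75, 2.08], [0.22, 2.7], [-1.18, 4.32], [0.11, 2.71], [-2.7, 2.7]. Speed limits (rad/s): [2.57, 2.57, 3.14, 3.14, 3.14, 3.14].

INTERFACE

Orientations are given as a unit quaternion [w, x, y, z].
In Python, from rig import telemetry, cams, sign_off, spotter gives the robot as it stands.
- The arm moves only by the tool servo_tool, never from a script. Its argument "steps" is a list of rows, each a list of 6 numbers: the shift along the tool's x, y, z in mm, then the turn, a rotation vector about the tool's x, y, z in degrees. In form: [[x, y, z, ax, ay, az], ...]. A call has 1 to 8 rows; each row is the pose to reach, as a shift and turn from the pose commanded when the call began, along the tool's axes at that moment; what a row does not reach only later rows make up. A row lasts 1/10 s, in which the tool goes at most 50 mm and 8.59 degrees, less where a joint would pass 70% of its speed; a pose out of reach is approached as far as the arm can. A call with a gripper value outside its range is refused whole. "hand" is the closure in counts, from 0 (fully open) to 255 (shut), set as the call begins (left out, the last holds). The fingers move at their own pace and stop on an object; "grip_force" is the grip in N (left out, the last holds). Time passes only in rows, so rows that repeat a pose let the fingers close. It gives the time, the measured TCP pose, the force and the opening at its end, in the units of the state.
- telemetry.get_state(): the state, without advancing time (a new reading comes with each control period).
- cams.get_image(name): name is "scene" or "top"; returns (picture, depth): 420x560x3 uint8, red, green, blue; 420x560 float32, m along the optical axis (not along the pixel's ray), 0 where there is no reading.
- cams.camera_model(name): a dict with "camera_matrix" (3x3 intrinsics, pixels), "origin" and "rotation" of the camera in the world. Camera axes: x right, y up, looking along -z (the intrinsics and any distortion apply to the point x, -y, -z); pixel columns grow to the right and rows downward; lengths in m; the calibration is good to about 2 mm. A picture is of the moment at which its call begins. camera_model takes no time and is no camera call.
- sign_off(): hands the job in, once; it reports no verdict.
Trained networks look in the newest picture that a camera, given by its name, has taken for a name from the list of things; names that differ only in an ending like _2 or _b are one class to them, and where a whole thing is asked for, a point or a joint stands for the part that bears it (a point fixed in the world has none). Each returns a list of dicts, best first, with "conf" (0 to 1); they miss things now and then, are a little off and sometimes report something else, mostly with a low value. They report only what shows in the picture. A call takes as long as a camera call. They do not tell look-alikes from the thing itself.
- spotter.outline_of(query, camera): "region" (420x560 bool, what is visible of it) and "rect" ([left, top, width, height] in pixels, round what is visible of it).
The state is a dict: "clock": time; "qpos": joint angles; "qd": joint speeds; "effort": joint torques, N m; "position": TCP position; "ee_rot": TCP orientation; "contact_force": force on the tool from outside, world axes, zero at the start; "moment": the same for the moment, N m; "width": finger opening in m.
Only numpy, scipy, OpenCV 4.12 (cv2) and the standard library are available. Lean on these libraries where they do the work, as an engineer would, in place of code of your own. Each camera call takes 0.05 s, during which the arm holds its last target.

TASK

Take the T-handle nut driver (the one with the wide hexagonal socket at its tip) off its hook, set it down square over the hexagon head of the test socket's clamp screw until it sits on the flange, and turn the screw clockwise until it comes up against its stop. Keep the driver in line with the screw while it turns and turn it only with the driver; then hang the driver by its T-handle on the free double hook of the stand again, and leave everything else on the bench where it is.

Things in the scene. Friction and masses are not known exactly. Their poses are not given: they have to be found in the camera images.
- driver_grip (a point): Centre of the nut driver's T-handle crossbar (black plastic, flat sides, 110 mm long along y, 16 mm thick along x, 22 mm high along z). Its z runs up the steel shaft: hung up, the shaft hangs straight down. Shaft 12 mm thick, black hub under the crossbar 20 mm, at the lower end a hexagonal socket 27 mm wide outside and 25 mm tall. About 260 g.
- driver_mouth (a point): Centre of the open lower end of the nut driver's socket, 111 mm below driver_grip along the shaft, same axes. The socket is a hexagon 20.5 mm across flats and 13 mm deep; its flats look along x and every 60 degrees from x.
- key_grip (a point): Centre of the crossbar of the other T-handle tool, a lighter hex key: crossbar 92 mm long, 12 mm thick, 16 mm high, plain slim 7 mm shaft, no socket. Not needed: leave it hanging.
- hook_a (a point): Double hook at the stand's +y end: the point half-way between its two prongs, level with their top (200 mm over the bench), where a tool hangs at the start. Axes of the stand. Prongs 6 mm thick, 36 mm either side along y, level along x for 42 mm before this point (open end, -x) and 56 mm behind it. Hung, the crossbar lies along y across both prongs, its centre 11 mm over this point.
- hook_b (a point): The same point of the double hook at the stand's -y end, 145 mm from hook_a. The nut driver and the hex key hang on the two hooks in either order; the free hook is the one the nut driver came from.
- screw_seat (a point): On the clamp screw's axis, on the top of its round flange (32 mm across), about 150 mm over the bench. z runs out along the axis, which leans 23 to 37 degrees from vertical roughly towards the robot. The head stands 11 mm up from here: a hexagon 19 mm across flats for 8 mm, flats looking along x and every 60 degrees, then a cone. Moves and turns with the screw. Driver home: its mouth rests here.
- hexhead: The hexagon head of the clamp screw, 11 mm high, in the middle of the test socket (black block 104 x 110 mm with an aluminium bridge over a gold processor, on a green board); origin and axes as screw_seat.
- screw (a joint): Turn of the clamp screw: grows clockwise as seen from outside (a negative turn about screw_seat's z). Starts between 0 and 0.25 rad, firm stop at 1.4 rad. Fast thread: it sinks 2 mm a radian. Turning takes about 0.15 N m; it stays where it is left. The driver has about 9 degrees of turning play on the hexagon each way.
- fixture: Steel base, 220 x 310 x 12 mm, with two aluminium cheeks and black knobs (up to 126 mm high) that carry the tilted green board; origin under its centre; fixed to the bench. The board, 200 x 250 mm, tilts about an axis along y 105 mm above the origin; its tilt is locked stiffly.
- hook_stand: Hook stand, white base 150 x 310 x 12 mm; origin under its centre; fixed to the bench. Both hooks open towards its -x. The prongs turn up by 15 mm at the open end; these tips are the stand's highest parts. The beam behind the hooks is about 50 mm behind the hung tools and its top 24 mm below the prongs' top.
- carrier: Single processor on a dark 96 x 72 mm carrier, 12 mm high; origin under its centre. Bystander.
- loupe: Black eye loupe, 44 mm wide, 42 mm high; origin under its centre. Bystander.
- pen: Vacuum pick-up pen lying on a small rest, 143 mm long, 18 mm high; origin under its middle. Bystander.
- bottle: White pump bottle, 64 mm wide, 137 mm high; origin under its centre. Bystander.
Mind the look-alikes: they are no part of the job. There is more than one size of the part that bears driver_grip; the job needs the middle-sized.

How it is judged:
On the way, in this order (a step that is already met when the one before it is completed fails the run):
1. the driver sits over the screw head, in line with it and down to the flange, before the screw is turned (distance between driver_mouth and screw_seat below 0.005 m and angle between the z axis of driver_mouth and the z axis of screw_seat, either way round below 0.12 rad and value of joint screw below 0.6 rad), for 0.2 s.
2. the screw is turned to its stop with the driver on it (value of joint screw above 1.28 rad and distance between driver_mouth and screw_seat below 0.012 m), for 0.1 s.
At the end, for the whole second after the job is handed in: The clamp screw is turned to at least 1.25 of its 1.4 rad, and the nut driver hangs by its crossbar on both prongs of the free double hook: crossbar centre within 55 mm sideways of the hook's point and 6 to 17 mm above it, shaft within 0.15 rad of vertical (value of joint screw above 1.25 rad and ((horizontal distance between driver_grip and hook_a below 0.055 m and z of driver_grip in the frame of hook_a between 0.006 and 0.017 m) or (horizontal distance between driver_grip and hook_b below 0.055 m and z of driver_grip in the frame of hook_b between 0.006 and 0.017 m)) and angle between driver_grip's own z axis and vertical below 0.15 rad); the robot touches nothing.
It fails at once if the screw is turned while the driver on it is out of line by more than 0.14 rad (8 degrees) (distance between driver_mouth and screw_seat below 0.03 m and angle between the z axis of driver_mouth and the z axis of screw_seat, either way round above 0.14 rad and (velocity of joint screw above 0.25 rad/s or velocity of joint screw below -0.25 rad/s)).
It fails at once if the screw is turned by the fingers instead of the driver (contact force between the fingers and hexhead above 1 N).
It fails at once if the hex key, carrier, loupe, pen or bottle is moved by more than 35 mm (distance of any of key_grip, carrier, loupe, pen, bottle from where it was at the start of the episode above 0.035 m).
It also fails if it takes over 72 s, if anything falls off the work surface, if the arm or the gripper's body presses on something with over 40 N, if the wrist force passes 120 N, or if a joint passes its speed limit or range.

## Working session

There is one attempt and no reset: what is moved stays moved. The work goes in short steps, Python scripts to look and compute and a tool call to move; the robot and the scene stay as the last step left them, time stands still between calls to the robot, and variables do not carry over. Pictures are saved under pics/ and viewed, and the job is handed in when it is done.

Besides the shell and the picture viewer there is one more tool, called after "Call:" as a command line: name --pt "numbers of a row" for each row, then --argument value for the rest. servo_tool: Moves the arm, as the interface text tells. Its arguments: {"type":"object","properties":{"steps":{"type":"array","items":{"type":"array","items":{"type":"number"}}},"hand":{"type":"number"},"grip_force":{"type":"number"}},"required":["steps"]}

```bash
mkdir -p pics; ls
cat > h.py <<'E'
import numpy as np, cv2
from rig import telemetry, cams, sign_off, spotter
def snap(cam,fn=None):
    im,d=cams.get_image(cam)
    if fn: cv2.imwrite('pics/'+fn,im[:,:,::-1])
    return im,d
def cloud(cam,d):
    m=cams.camera_model(cam);K=np.array(m["camera_matrix"]);o=np.array(m["origin"]);R=np.array(m["rotation"])
    if R.shape!=(3,3): print(R)
    v,u=np.mgrid[0:d.shape[0],0:d.shape[1]]
    x=(u-K[0,2])/K[0,0]*d;y=(v-K[1,2])/K[1,1]*d
    P=np.stack([x,-y,-d],-1)@R.T+o
    P[d==0]=np.nan
    return P
E
python3 - <<'E'
from h import *
for c in ['scene','top']:
    m=cams.camera_model(c);print(m)
    im,d=snap(c,c+'0.png');np.savez(c+'0.npz',im=im,d=d)
    for q in ['driver_grip','key_grip','hexhead','hook_stand','fixture','bottle','carrier','loupe','pen']:
        try:
            for r in spotter.outline_of(q,c)[:4]:
                P=cloud(c,d)[r['region']];print(c,q,round(r['conf'],2),r['rect'],np.round(np.nanmedian(P,0),3))
        except Exception as e: print(q,e)
s=telemetry.get_state();print(s)
E
```

```text
pics
{'camera_matrix': array([[429.02072683,   0.        , 282.56841954],
       [  0.        , 429.02072683, 202.90708204],
       [  0.        ,   0.        ,   1.        ]]), 'origin': array([0.87591526, 0.50055944, 0.97002194]), 'rotation': array([0.30956681, 0.08237884, 0.26403927, 0.90976117])}
[0.30956681 0.08237884 0.26403927 0.90976117]
driver_grip matmul: Input operand 1 has a mismatch in its core dimension 0, with gufunc signature (n?,k),(k,m?)->(n?,m?) (size 4 is different from 3)
[0.30956681 0.08237884 0.26403927 0.90976117]
key_grip matmul: Input operand 1 has a mismatch in its core dimension 0, with gufunc signature (n?,k),(k,m?)->(n?,m?) (size 4 is different from 3)
[0.30956681 0.08237884 0.26403927 0.90976117]
hook_stand matmul: Input operand 1 has a mismatch in its core dimension 0, with gufunc signature (n?,k),(k,m?)->(n?,m?) (size 4 is different from 3)
[0.30956681 0.08237884 0.26403927 0.90976117]
fixture matmul: Input operand 1 has a mismatch in its core dimension 0, with gufunc signature (n?,k),(k,m?)->(n?,m?) (size 4 is different from 3)
[0.30956681 0.08237884
[... 2763 characters left out ...]
m?)->(n?,m?) (size 4 is different from 3)
{'clock': 1.0, 'qpos': array([ 1.08299575e+00,  2.75879114e-01,  1.50489045e+00,  1.45642164e-05,
        1.36072760e+00, -1.20970297e-01]), 'qd': array([ 0.00089256,  0.00017416, -0.00039101, -0.00214013, -0.00078398,
       -0.00297501]), 'effort': array([-7.13610953e-04, -4.16664898e+01, -2.46099490e+01, -1.41954242e-04,
        3.00871498e-04, -3.24942914e-05]), 'position': array([0.20622522, 0.53677411, 0.23134374]), 'ee_rot': array([7.51369610e-06, 1.82389977e-01, 9.83226268e-01, 4.76812369e-05]), 'contact_force': array([ 0.24155951, -0.08751897, -0.14246622]), 'moment': array([0.03846822, 0.0030488 , 0.06330177]), 'width': 0.08507244029385294}
```

```bash
python3 - <<'E'
s=open('h.py').read()
s=s.replace('R=np.array(m["rotation"])\n','R=rot(m["rotation"])\n').replace("    if R.shape!=(3,3): print(R)\n","")
s=s.replace("def snap","from scipy.spatial.transform import Rotation as Ro\ndef rot(q):\n    q=np.array(q);return Ro.from_quat([q[1],q[2],q[3],q[0]]).as_matrix()\ndef snap")
open('h.py','w').write(s)
E
python3 - <<'E'
from h import *
import pickle
out={}
for c in ['scene','top']:
    z=np.load(c+'0.npz');d=z['d'];C=cloud(c,d)
    for q in ['driver_grip','key_grip','hexhead','hook_stand','fixture']:
            out[c,q]=spotter.outline_of(q,c)
            for r in out[c,q][:4]:
                P=C[r['region']];print(c,q,round(r['conf'],2),r['rect'],np.round(np.nanmedian(P,0),3))
pickle.dump(out,open('det0.pkl','wb'))
E
```

```text
scene driver_grip 0.92 [351.6, 214.5, 48.4, 49.8] [0.5   0.29  0.216]
scene driver_grip 0.82 [410.0, 233.7, 37.1, 21.4] [0.34  0.331 0.083]
scene driver_grip 0.56 [398.5, 310.1, 72.2, 57.9] [0.534 0.493 0.155]
scene key_grip 0.69 [297.5, 187.2, 38.0, 37.7] [0.531 0.151 0.213]
scene key_grip 0.18 [158.0, 96.0, 111.4, 129.6] [ 0.639 -0.151  0.094]
scene hook_stand 0.61 [266.6, 177.5, 138.7, 144.8] [0.55  0.234 0.012]
scene fixture 0.56 [158.0, 98.2, 107.8, 128.9] [ 0.638 -0.151  0.094]
top driver_grip 0.94 [84.8, 211.5, 64.0, 25.2] [0.523 0.485 0.155]
top driver_grip 0.77 [169.7, 288.0, 24.6, 27.7] [0.333 0.327 0.087]
top driver_grip 0.72 [168.5, 222.0, 47.5, 21.1] [0.49  0.283 0.22 ]
top key_grip 0.83 [234.5, 212.1, 41.2, 13.3] [0.525 0.149 0.214]
top hexhead 0.45 [395.0, 196.1, 12.2, 8.7] [ 0.578 -0.192  0.161]
top hook_stand 0.62 [159.8, 184.7, 136.1, 90.4] [0.524 0.219 0.013]
top hook_stand 0.52 [348.5, 280.2, 52.8, 20.2] [ 0.371 -0.161  0.01 ]
top hook_stand 0.47 [237.2, 208.5, 37.3, 17.0] [0.524 0.149 0.215]
top fixture 0.76 [325.4, 143.7, 136.5, 113.3] [ 0.593 -0.191  0.107]
```

View pics/scene0.png

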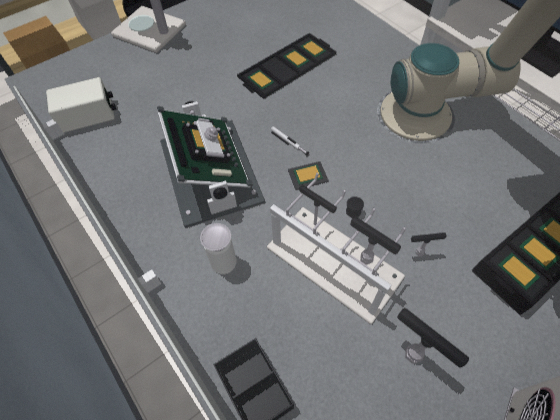

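View pics/top0.png

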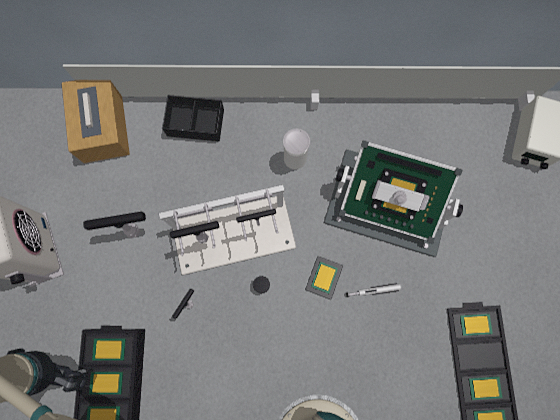

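Run:
```python
from h import *
import pickle
out=pickle.load(open('det0.pkl','rb'))
for c in ['scene','top']:
    z=np.load(c+'0.npz');d=z['d'];C=cloud(c,d);im=z['im']
    for q,lab in [('driver_grip',None),('key_grip',None)]:
        for r in out[c,q]:
            P=C[r['region']];P=P[np.isfinite(P[:,0])]
            # top face points
            zt=np.percentile(P[:,2],95);T=P[(P[:,2]>zt-0.006)]
            if len(T)<10: continue
            rc=cv2.minAreaRect((T[:,:2]*1000).astype(np.float32))
            print(c,q,'ztop',round(zt,4),'n',len(T),np.round(rc[0],1),np.round(rc[1],1),round(rc[2],1), 'mean',np.round(T.mean(0),4))
    # stand points z between .17 and .23
z=np.load('top0.npz');im=z['im']
cv2.imwrite('pics/crop_top_s.png',cv2.resize(im[170:290,150:310,::-1],None,fx=5,fy=5,interpolation=cv2.INTER_CUBIC))
cv2.imwrite('pics/crop_top_f.png',cv2.resize(im[130:260,320:470,::-1],None,fx=5,fy=4.5,interpolation=cv2.INTER_CUBIC))
z=np.load('scene0.npz');im=z['im']
cv2.imwrite('pics/crop_sc_s.png',cv2.resize(im[170:330,255:415,::-1],None,fx=3.7,fy=3.7,interpolation=cv2.INTER_CUBIC))
cv2.imwrite('pics/crop_sc_f.png',cv2.resize(im[90:230,150:270,::-1],None,fx=4,fy=4,interpolation=cv2.INTER_CUBIC))
```

```text
scene driver_grip ztop 0.2227 n 398 [496.6 286.7] [ 16.4 109. ] 13.8 mean [0.4969 0.2882 0.2207]
scene driver_grip ztop 0.0904 n 155 [338.  329.9] [12.5 77.6] 59.6 mean [0.3389 0.33   0.0882]
scene driver_grip ztop 0.1597 n 784 [529.6 491.3] [ 20.6 140.9] 10.1 mean [0.53   0.4935 0.1575]
scene key_grip ztop 0.2167 n 220 [529.6 149.4] [13.4 90.6] 14.0 mean [0.5301 0.1506 0.2147]
scene key_grip ztop 0.1562 n 1082 [ 634.3 -207.9] [250.9 128.5] 72.7 mean [ 0.6709 -0.2143  0.1555]
top driver_grip ztop 0.161 n 437 [525.3 490.2] [ 20.8 141.5] 10.1 mean [0.5254 0.49   0.1583]
top driver_grip ztop 0.0916 n 132 [333.9 329.2] [11.4 78.4] 58.1 mean [0.3335 0.3294 0.0892]
top driver_grip ztop 0.2246 n 310 [491.9 285.8] [ 15.9 107.9] 13.4 mean [0.492  0.2859 0.2218]
top key_grip ztop 0.2185 n 201 [525.7 149.1] [12.3 90.1] 13.0 mean [0.5254 0.149  0.2158]
```

View pics/crop_top_s.png

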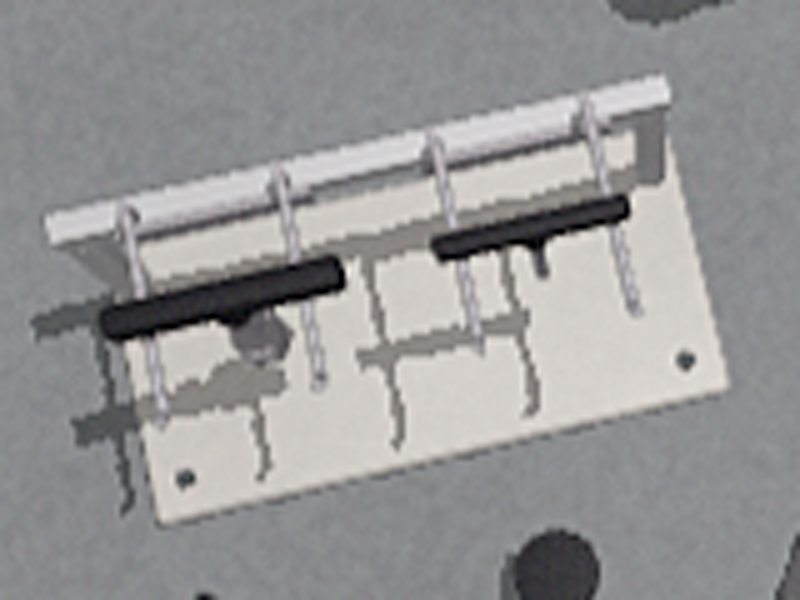

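View pics/crop_top_f.png

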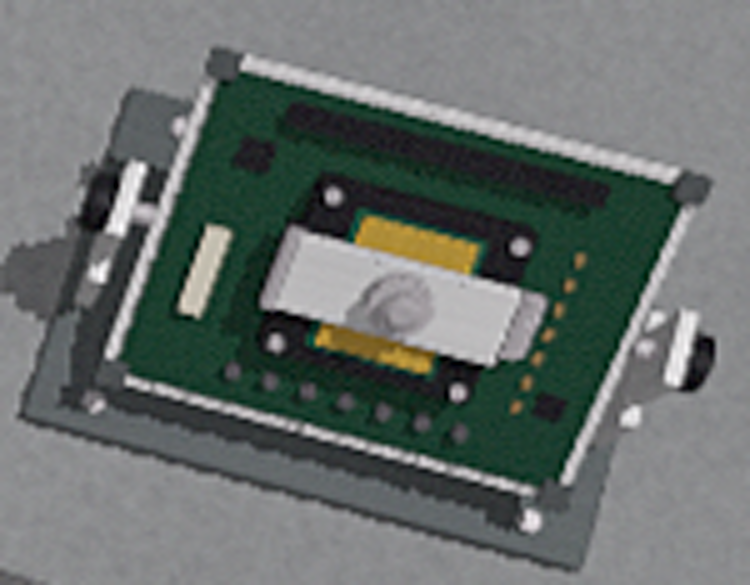

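View pics/crop_sc_s.png

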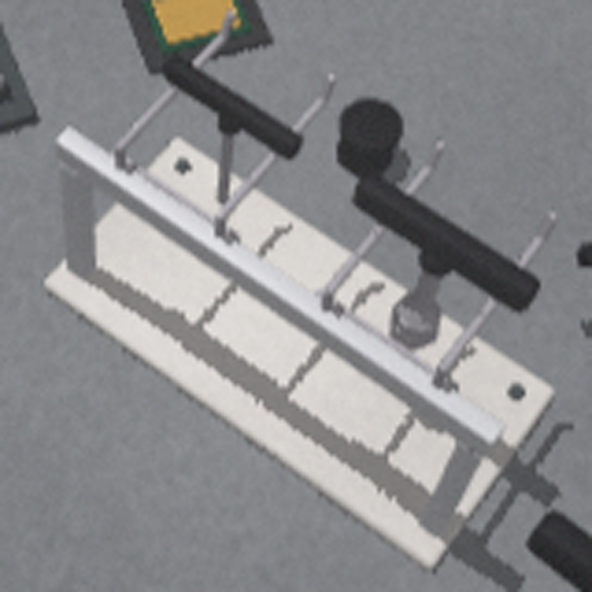

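View pics/crop_sc_f.png

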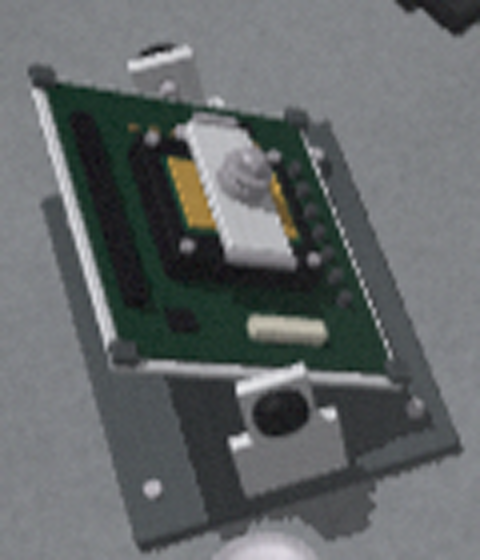

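Run:
```python
from h import *
import pickle
out=pickle.load(open('det0.pkl','rb'))
def fit(P):
    P=P[np.isfinite(P[:,0])]
    for t in [.02,.01,.006,.004,.004]:
        c=P.mean(0);n=np.linalg.svd(P-c,full_matrices=False)[2][2];n*=np.sign(n[2])
        P=P[np.abs((P-c)@n)<t]
    return c,n,len(P)
for c in ['top','scene']:
    z=np.load(c+'0.npz');d=z['d'];C=cloud(c,d);im=z['im'].astype(int)
    g=(im[...,1]>im[...,0]+15)&(im[...,1]>im[...,2]+5)
    m=np.zeros_like(g)
    if c=='top': m[130:260,320:470]=1
    else: m[90:230,150:270]=1
    p,n,k=fit(C[g&m]);print(c,'board',np.round(p,4),np.round(n,4),k,'tilt',np.degrees(np.arccos(n[2])),'az',np.degrees(np.arctan2(n[1],n[0])))
    # points above the board
    S=C[m.astype(bool)];h=(S-p)@n
    lat=S-p-h[:,None]*n
    ok=np.isfinite(h)&(np.linalg.norm(lat,axis=1)<.07)
    print(np.histogram(h[ok],bins=np.arange(-.01,.07,.003)))
    ex=-n+ (n@np.array([0,0,1]))*0; # board axes
    ey=np.cross([0,0,1],[-n[0],-n[1],0]);ey/=np.linalg.norm(ey);ex=np.cross(ey,n)
    hi=S[ok&(h>.03)]
    for a in np.arange(.0,.07,.004):
        q=S[ok&(h>a)&(h<a+.004)];
        if len(q): print(round(a,3),len(q),np.round(np.median(q,0),4),'extent',np.round(np.ptp((q-p)@ex),4),np.round(np.ptp((q-p)@ey),4))
```

```text
top board [ 0.6084 -0.2041  0.1086] [-0.5088  0.1588  0.8461] 3432 tilt 32.21181924866137 az 162.66805184538953
(array([  0,  19, 114, 197,  76,  17,   8,  20,  27, 137, 361, 343, 170,
        73, 233, 367, 117,  15,   7,  14,  25,  39,  12,  15,  21,  11]), array([-0.01 , -0.007, -0.004, -0.001,  0.002,  0.005,  0.008,  0.011,
        0.014,  0.017,  0.02 ,  0.023,  0.026,  0.029,  0.032,  0.035,
        0.038,  0.041,  0.044,  0.047,  0.05 ,  0.053,  0.056,  0.059,
        0.062,  0.065,  0.068]))
0.0 190 [ 0.6453 -0.2058  0.1368] extent 0.1382 0.1369
0.004 33 [ 0.6448 -0.2044  0.1407] extent 0.1377 0.1318
0.008 15 [ 0.6416 -0.2086  0.1435] extent 0.092 0.1053
0.012 25 [ 0.6328 -0.2294  0.1455] extent 0.1052 0.1322
0.016 152 [ 0.6114 -0.2045  0.1367] extent 0.1049 0.1342
0.02 482 [ 0.6154 -0.2004  0.141 ] extent 0.104 0.1331
0.024 356 [ 0.6076 -0.1975  0.1421] extent 0.1023 0.1244
0.028 109 [ 0.6029 -0.1985  0.1396] extent 0.0928 0.1246
0.032 354 [ 0.5932 -0.1865  0.1385] extent 0.0487 0.1263
0.036 343 [ 0.5883 -0.1934  0.14  ] extent 0.044 0.1251
0.04 35 [ 0.5873 -0.2061  0.1445] 
[... 1160 characters left out ...]
  0.1456] extent 0.1013 0.1064
0.02 294 [ 0.6299 -0.1765  0.1426] extent 0.1043 0.1128
0.024 205 [ 0.6192 -0.1913  0.1423] extent 0.0954 0.1074
0.028 64 [ 0.6149 -0.1629  0.1429] extent 0.0771 0.1053
0.032 199 [ 0.602  -0.1672  0.1396] extent 0.0473 0.1116
0.036 174 [ 0.6019 -0.1777  0.1425] extent 0.0432 0.1091
0.04 14 [ 0.5982 -0.1842  0.1445] extent 0.0183 0.0244
0.044 27 [ 0.5966 -0.1869  0.1488] extent 0.0283 0.0207
0.048 15 [ 0.5891 -0.1875  0.1509] extent 0.0265 0.0304
0.052 36 [ 0.5898 -0.1886  0.156 ] extent 0.0312 0.0293
0.056 12 [ 0.5875 -0.1872  0.1587] extent 0.0214 0.0102
0.06 28 [ 0.5817 -0.1922  0.1607] extent 0.0191 0.02
0.064 4 [ 0.5788 -0.1907  0.1626] extent 0.0071 0.0075
```

```bash
cat >> h.py <<'E'
def toolR(zdir,yhint):
    z=np.array(zdir,float);z/=np.linalg.norm(z);y=np.array(yhint,float);y-=z*(y@z);y/=np.linalg.norm(y)
    return np.stack([np.cross(y,z),y,z],1)
def rel(pos,R=None):
    s=telemetry.get_state();R0=rot(s['ee_rot']);p0=np.array(s['position'])
    if R is None:R=R0
    return np.r_[R0.T@(np.array(pos)-p0)*1000,np.degrees(Ro.from_matrix(R0.T@R).as_rotvec())]
def st():
    s=telemetry.get_state()
    print('t',round(s['clock'],2),'q',np.round(s['qpos'],3),'p',np.round(s['position'],4),'F',np.round(s['contact_force'],1),'M',np.round(s['moment'],2),'w',round(s['width'],4));return s
E
python3 - <<'E'
from h import *
a=np.radians(13.6)
R=toolR([0,0,-1],[np.cos(a),np.sin(a),0])
print(np.round(rel([.4943,.2863,.255],R),1))
E
```

```text
[-358.7 -130.5  -23.7    0.    -0.    55.4]
```

Call:
servo_tool --pt "-45 -16 -10 0 0 7" --pt "-90 -33 -20 0 0 14" --pt "-135 -49 -24 0 0 21" --pt "-180 -65 -24 0 0 28" --pt "-225 -82 -24 0 0 35" --pt "-270 -98 -24 0 0 42" --pt "-315 -115 -24 0 0 49" --pt "-358.7 -130.5 -24 0 0 55.4" --hand 60 --grip_force 100

```text
clock: 2.3
position: [0.4956, 0.2847, 0.2555]
ee_rot: [0.0, 0.621, 0.784, 0.0]
contact_force: [-0.3, 0.5, -0.3]
width: 0.0653
```

Call:
servo_tool --pt "0 0 0 0 0 0" --pt "0 0 0 0 0 0" --pt "0 0 0 0 0 0"

```text
clock: 2.6
position: [0.4934, 0.2869, 0.2553]
ee_rot: [-0.001, 0.618, 0.786, -0.0]
contact_force: [0.2, 0.2, -0.6]
width: 0.0659
```

Run:
```python
from h import *
st();snap('scene','s1.png');
a=np.radians(13.6)
R=toolR([0,0,-1],[np.cos(a),np.sin(a),0])
print(np.round(rel([.4943,.2863,.201],R),1))
```

```text
t 2.6 q [4.040e-01 2.580e-01 1.471e+00 1.000e-03 1.413e+00 1.660e-01] p [0.4934 0.2869 0.2553] F [ 0.2  0.2 -0.6] M [-0.02 -0.04  0.02] w 0.0659
[-1.2  0.9 54.4 -0.  -0.   0.1]
```

View pics/s1.png

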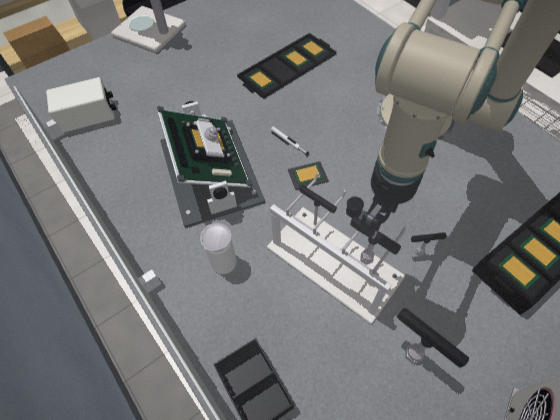

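The gripper is over the hung driver's crossbar, around (375,230). I'll go down and close.

Call:
servo_tool --pt "-1 1 18 0 0 0" --pt "-1 1 36 0 0 0" --pt "-1 1 54 0 0 0" --pt "-1 1 54 0 0 0"

```text
clock: 3.05
position: [0.4926, 0.2861, 0.1991]
ee_rot: [-0.001, 0.617, 0.787, -0.002]
contact_force: [-0.2, 0.3, 0.5]
width: 0.0652
```

Call:
servo_tool --pt "0 0 0 0 0 0" --pt "0 0 0 0 0 0" --pt "0 0 0 0 0 0" --pt "0 0 0 0 0 0" --pt "0 0 0 0 0 0" --pt "0 0 0 0 0 0" --hand 255

```text
clock: 3.65
position: [0.4958, 0.286, 0.2027]
ee_rot: [0.0, 0.619, 0.786, 0.001]
contact_force: [-2.4, 0.9, 6.3]
width: 0.0138
```

Run:
```python
from h import *
st();im,d=snap('scene');cv2.imwrite('pics/s2.png',cv2.resize(im[150:330,280:460,::-1],None,fx=3.3,fy=3.3,interpolation=cv2.INTER_CUBIC))
```

```text
t 3.65 q [4.010e-01 2.880e-01 1.560e+00 1.000e-03 1.291e+00 1.640e-01] p [0.4958 0.286  0.2027] F [-2.4  0.9  6.3] M [-0.02  0.25  0.05] w 0.0138
```

View pics/s2.png

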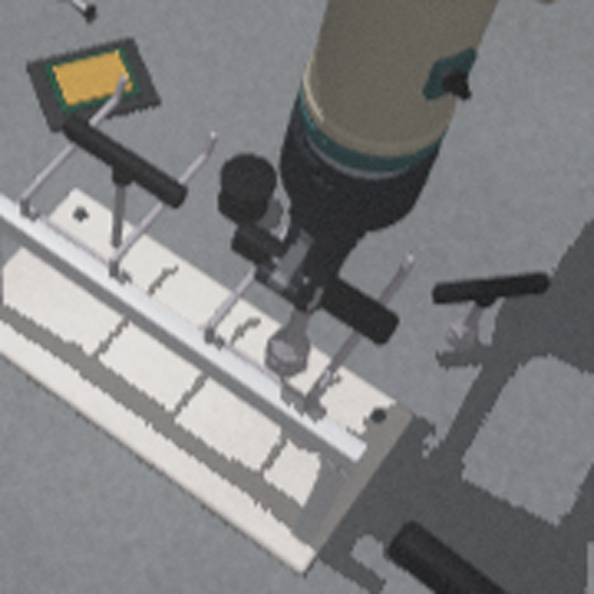

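Call:
servo_tool --pt "0 0 -10 0 0 0" --pt "0 0 -30 0 0 0" --pt "0 0 -60 0 0 0" --pt "0 0 -90 0 0 0" --pt "0 0 -120 0 0 0" --pt "0 0 -145 0 0 0" --pt "0 0 -145 0 0 0" --pt "0 0 -145 0 0 0"

```text
clock: 4.5
position: [0.4953, 0.2854, 0.3456]
ee_rot: [-0.0, 0.619, 0.786, -0.0]
contact_force: [0.1, 0.4, -3.1]
width: 0.0134
```

Run:
```python
from h import *
s=st();R0=rot(s['ee_rot']);p0=s['position']
for c in ['top','scene']:
    im,d=snap(c);np.savez(c+'3.npz',im=im,d=d)
    C=cloud(c,d)
    # pixel of tcp
    m=cams.camera_model(c);K=m['camera_matrix'];R=rot(m['rotation'])
    def pr(P):
        q=R.T@(P-m['origin']);return np.array([K[0,0]*q[0]/-q[2]+K[0,2],K[1,1]*-q[1]/-q[2]+K[1,2]])
    uv=pr(p0);u,v=map(int,uv);print(c,uv, pr(p0-[0,0,.1]))
    cr=im[max(v-90,0):v+90,max(u-90,0):u+90,::-1]
    cv2.imwrite(f'pics/{c}3.png',cv2.resize(cr,None,fx=3.3,fy=3.3,interpolation=cv2.INTER_CUBIC))
```

```text
t 4.5 q [ 0.401  0.231  1.291 -0.     1.621  0.164] p [0.4953 0.2854 0.3456] F [ 0.1  0.4 -3.1] M [-0.04 -0.   -0.02] w 0.0134
top [182.69775008 216.23268637] [191.95861697 225.7642748 ]
scene [387.09960016 197.12763525] [377.07729424 225.34815347]
```

View pics/scene3.png

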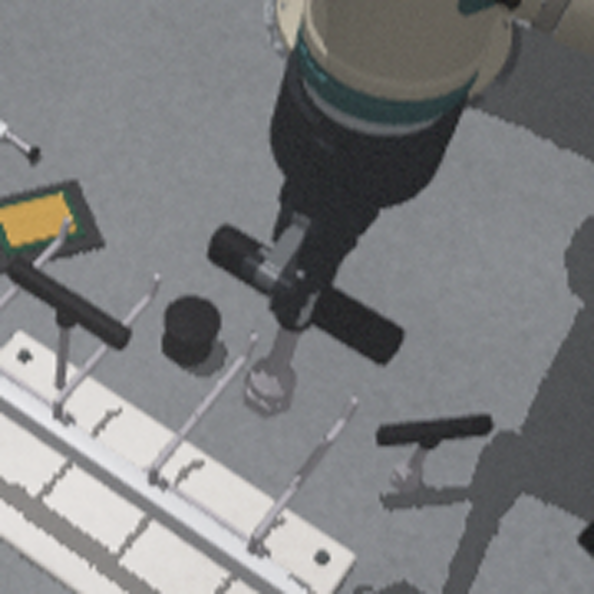

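View pics/top3.png

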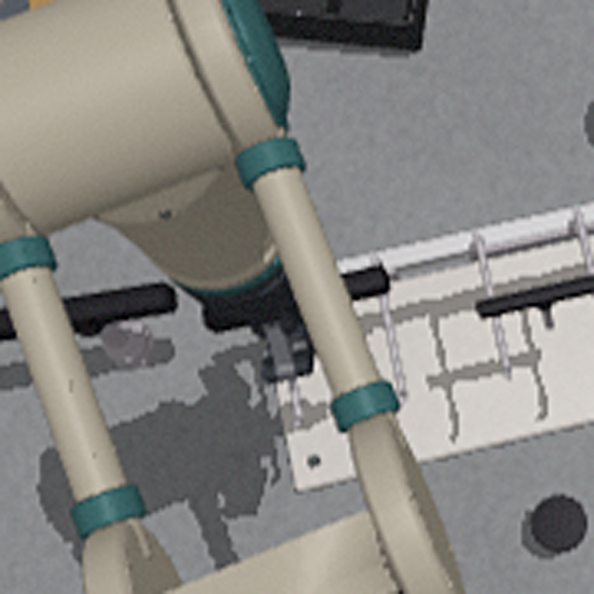

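Run:
```python
from h import *
s=telemetry.get_state();R0=rot(s['ee_rot']);p0=s['position']
c='scene';z=np.load('scene3.npz');C=cloud(c,z['d'])
rs=spotter.outline_of('driver_grip',c)
im=z['im'].copy()
for r in rs:
    P=C[r['region']];P=P[np.isfinite(P[:,0])]
    print(r['conf'],r['rect'],len(P),np.round(np.median(P,0),3))
    L=(P-p0)@R0
    if abs(np.median(L[:,0]))<.05 and abs(np.median(L[:,1]))<.05:
        im[r['region']]=[255,0,0]
        for lo in np.arange(-.06,.13,.01):
            q=L[(L[:,2]>lo)&(L[:,2]<lo+.01)]
            if len(q): print(round(lo,3),len(q),np.round(q.min(0),4),np.round(q.max(0),4),np.round(np.median(q,0),4))
cv2.imwrite('pics/m3.png',cv2.resize(im[120:260,310:450,::-1],None,fx=4,fy=4))
# all points near
L=(C.reshape(-1,3)-p0)@R0
k=(np.abs(L[:,0])<.075)&(np.abs(L[:,1])<.025)&(L[:,2]>-.02)&(L[:,2]<.115)
L=L[k]
print('all')
for lo in np.arange(-.02,.115,.005):
    q=L[(L[:,2]>lo)&(L[:,2]<lo+.005)]
    if len(q): print(round(lo,3),len(q),np.round(q.min(0),4),np.round(q.max(0),4))
```

```text
0.89 [410.4, 233.6, 34.7, 19.4] 315 [0.341 0.332 0.084]
0.67 [359.1, 170.0, 61.4, 64.1] 851 [0.497 0.294 0.352]
-0.03 30 [-0.0487 -0.0046 -0.0215] [ 0.0514  0.0076 -0.02  ] [ 0.0242  0.0025 -0.0205]
-0.02 356 [-0.0528 -0.0073 -0.0199] [ 0.0556  0.0102 -0.0101] [ 0.0237  0.004  -0.0179]
-0.01 113 [-0.0527  0.002  -0.0098] [ 0.0555  0.0097 -0.    ] [ 0.0248  0.008  -0.0057]
0.0 12 [-0.0446  0.0061  0.0003] [0.0379 0.0124 0.0097] [0.0047 0.0075 0.0024]
0.01 8 [-0.0019  0.0067  0.0105] [0.0072 0.0101 0.02  ] [0.0024 0.0093 0.013 ]
0.02 19 [-0.0041  0.0008  0.0211] [0.0065 0.0084 0.0299] [0.0021 0.0055 0.0263]
0.03 19 [-0.0041  0.0008  0.0315] [0.0067 0.0069 0.0395] [0.0033 0.0051 0.0361]
0.04 19 [-0.0036  0.0005  0.0417] [0.0068 0.0069 0.0494] [0.0015 0.0051 0.0467]
0.05 18 [-0.0048  0.0012  0.0501] [0.0065 0.0066 0.0595] [0.0021 0.0047 0.0556]
0.06 23 [-0.0047 -0.0037  0.0604] [0.0076 0.0063 0.0699] [0.0032 0.0042 0.0658]
0.07 92 [-0.011  -0.0089  0.0701] [0.0127 0.0145 0.0798] [0.0025 0.0061 0.0754]
0.08 48 [-0.0128 -0.0021  0.08  ] [0.0155 0.0146 0.09  ] [0.0051 0.0103 0.0848]
0.09 44
[... 1010 characters left out ...]
0069 0.0442]
0.045 11 [-0.0036  0.0005  0.0451] [0.0068 0.0065 0.0494]
0.05 8 [-0.002   0.0028  0.0501] [0.0063 0.0063 0.0544]
0.055 10 [-0.0048  0.0012  0.0555] [0.0065 0.0066 0.0595]
0.06 10 [-0.0031  0.0015  0.0604] [0.0062 0.0063 0.0649]
0.065 13 [-0.0047 -0.0037  0.0656] [0.0076 0.0063 0.0699]
0.07 42 [-0.0101 -0.0084  0.0701] [0.0104 0.0139 0.0748]
0.075 50 [-0.011  -0.0089  0.0751] [0.0127 0.0145 0.0798]
0.08 25 [-0.0128 -0.0021  0.08  ] [0.0138 0.0144 0.0848]
0.085 23 [-0.0082 -0.0016  0.085 ] [0.0155 0.0146 0.09  ]
0.09 27 [-0.0136 -0.      0.0902] [0.0154 0.0143 0.095 ]
0.095 17 [-0.0126  0.0007  0.095 ] [0.0157 0.0135 0.0999]
0.1 12 [-0.0053  0.0016  0.1001] [0.0142 0.0133 0.1032]
```

View pics/m3.png

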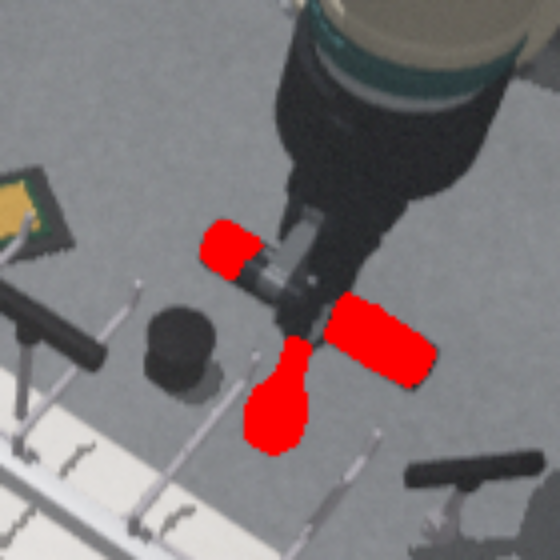

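```bash
cat > rect.py <<'E'
from h import *
n=np.array([-.5086,.158,.8464]);n/=np.linalg.norm(n)
ey=np.cross([0,0,1],[-n[0],-n[1],0]);ey/=np.linalg.norm(ey);ex=np.cross(ey,n)  # fixture-ish axes: ex away, ey left
B={'top':np.array([.6084,-.2041,.1086]),'scene':np.array([.6284,-.185,.1142])}
def rectify(c,im,org,half=.03,sc=8):
    m=cams.camera_model(c);K=m['camera_matrix'];R=rot(m['rotation'])
    N=int(2*half*1000*sc)
    a=(np.arange(N)-N/2)/sc/1000
    X,Y=np.meshgrid(-a,-a) # cols: -ey ; rows: -ex
    P=org+Y[...,None]*ex+X[...,None]*ey
    q=(P-m['origin'])@R
    u=K[0,0]*q[...,0]/-q[...,2]+K[0,2];v=-K[1,1]*q[...,1]/-q[...,2]+K[1,2]
    return cv2.remap(im,u.astype(np.float32),v.astype(np.float32),cv2.INTER_CUBIC)
E
python3 - <<'E'
from rect import *
print(ex,ey,n, 'yaw',np.degrees(np.arctan2(ey[0],ey[1])))
g=np.array([.580,-.190,.157])
outs=[]
for c in ['top','scene']:
    z=np.load(c+'0.npz');C=cloud(c,z['d']).reshape(-1,3)
    h=(C-B[c])@n; lat=C-g-((C-g)@n)[:,None]*n
    k=(np.linalg.norm(lat,axis=1)<.025)&(h>.042)
    print(c,np.histogram(h[k],bins=np.arange(.042,.072,.001))[0])
    hf=np.median(h[k&(h>.051)&(h<.056)])
    q=C[k&(h>.0505)&(h<.057)];a=(q-g)@ex;b=(q-g)@ey
    print('hf',hf,'ex',a.min(),a.max(),'ey',b.min(),b.max())
    q=C[k&(h>.058)];a=(q-g)@ex;b=(q-g)@ey
    print('head ex',a.min(),a.max(),'ey',b.min(),b.max(),'h',h[k].max())
    for dh in [0,.008]:
        org=g-n*((g-B[c])@n-hf-dh)
        o=rectify(c,z['im'],org)
        for t in range(0,480,40): cv2.line(o,(t,0),(t,6 if t!=240 else 20),(255,0,0),1);cv2.line(o,(0,t),(6 if t!=240 else 20,t),(255,0,0),1)
        outs.append(cv2.resize(o,(300,300)))
        print(c,dh,'org',org)
cv2.imwrite('pics/rect0.png',np.vstack([np.hstack(outs[:2]),np.hstack(outs[2:])])[...,::-1])
E
```

```text
[ 0.8082824  -0.25109835  0.53256848] [ 0.29667087  0.95497979 -0.        ] [-0.50859214  0.15799756  0.84638691] yaw 17.257757343375932
top [ 2  1  4  3  0  4  4  6  7 10  8 22 12  5  4  5  3  4  2 10  5 11  4  7
  4  0  0  1  0]
hf 0.05326588952098274 ex -0.015681595230810783 0.014830028462528004 ey -0.018508162355551337 0.012292574932272747
head ex -0.008615115413400869 0.009715471036035511 ey -0.01238994102203414 0.006299200508061618 h 0.07199097180198992
top 0 org [ 0.58222307 -0.19069061  0.15330043]
top 0.008 org [ 0.57815433 -0.18942663  0.16007152]
scene [ 3  4  6 10  9  2  3  3  3  6 12 10 11  3  4  1  4  3  3 11  7  7  2  2
  0  0  0  0  0]
hf 0.053296111407795055 ex -0.013782394381920873 0.01736583412307469 ey -0.017453903127777223 0.013126467469860952
head ex -0.007468959863089069 0.011814062942868487 ey -0.011344909023562553 0.008647513722277195 h 0.06562314433833882
scene 0 org [ 0.5834356  -0.19106729  0.15128255]
scene 0.008 org [ 0.57936686 -0.18980331  0.15805365]
```

View pics/rect0.png

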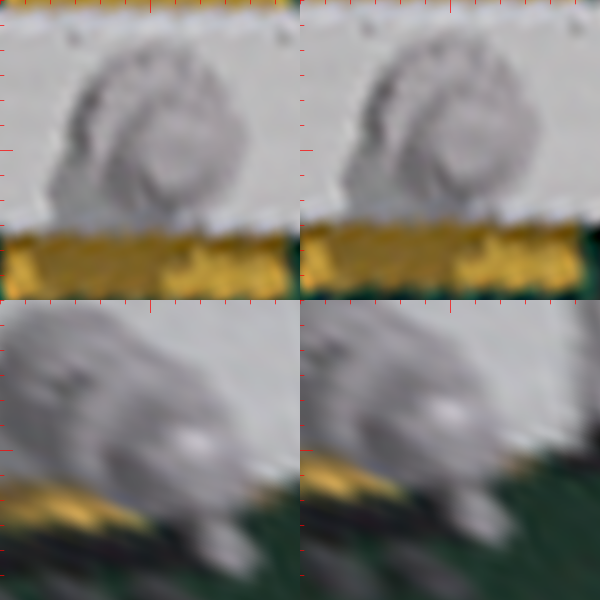

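```bash
cat > plan.py <<'E'
from rect import *
def scR(q): # tool rot for screw angle q
    yv=np.cos(q)*ex-np.sin(q)*ey
    return toolR(-n,yv)
def rows(pos,R,N):
    r=rel(pos,R); 
    for i in range(1,N+1): print(list(np.round(r*i/N,1)),end=', ')
    print('\nlen',np.linalg.norm(r[:3]),np.linalg.norm(r[3:]))
seat=np.array([.5833,-.1934,.1528])
L=.1015
E
python3 - <<'E'
from plan import *
s=telemetry.get_state()
R=scR(.125);R0=rot(s['ee_rot'])
rv=Ro.from_matrix(R0.T@R).as_rotvec();Rm=R0@Ro.from_rotvec(rv*.45).as_matrix()
P=[.485,.07,.385]
print(np.degrees(rv))
rows(P,Rm,6)
tgt=seat+n*(L+.058)-R[:,0]*.001
# chain stage 2
R1=Rm;r=np.r_[R1.T@(tgt-np.array(P))*1000,np.degrees(Ro.from_matrix(R1.T@R).as_rotvec())]
for i in range(1,8): print(list(np.round(r*i/7,1)),end=', ')
print(np.linalg.norm(r[:3]))
E
```

```text
[-32.27937269  -6.61024339  37.01394728]
[np.float64(-34.5), np.float64(-10.0), np.float64(-6.8), np.float64(-2.4), np.float64(-0.5), np.float64(2.8)], [np.float64(-69.0), np.float64(-20.0), np.float64(-13.5), np.float64(-4.8), np.float64(-1.0), np.float64(5.6)], [np.float64(-103.5), np.float64(-30.0), np.float64(-20.3), np.float64(-7.3), np.float64(-1.5), np.float64(8.3)], [np.float64(-137.9), np.float64(-40.0), np.float64(-27.0), np.float64(-9.7), np.float64(-2.0), np.float64(11.1)], [np.float64(-172.4), np.float64(-50.1), np.float64(-33.8), np.float64(-12.1), np.float64(-2.5), np.float64(13.9)], [np.float64(-206.9), np.float64(-60.1), np.float64(-40.5), np.float64(-14.5), np.float64(-3.0), np.float64(16.7)], 
len 219.23676497273772 22.299693185476656
[np.float64(-33.7), np.float64(0.6), np.float64(15.1), np.float64(-2.5), np.float64(-0.5), np.float64(2.9)], [np.float64(-67.5), np.float64(1.2), np.float64(30.1), np.float64(-5.1), np.float64(-1.0), np.float64(5.8)], [np.float64(-101.2), np.float64(1.7), np.float64(45.2), np.float64(-7.6), np.float64(-1.6), np.float64(8.7)], [np.float64(-135.0), np.float64(2.3), np.float64(60.3), np.float64(-10.1), np.float64(-2.1), np.float64(11.6)], [np.float64(-168.7), np.float64(2.9), np.float64(75.3), np.float64(-12.7), np.float64(-2.6), np.float64(14.5)], [np.float64(-202.4), np.float64(3.5), np.float64(90.4), np.float64(-15.2), np.float64(-3.1), np.float64(17.4)], [np.float64(-236.2), np.float64(4.0), np.float64(105.5), np.float64(-17.8), np.float64(-3.6), np.float64(20.4)], 258.6870613346437
```

Call:
servo_tool --pt "-20 -6 -20 0 0 0" --pt "-60 -18 -40 -4 -1 5" --pt "-98 -28 -40 -7 -1.5 8" --pt "-137 -40 -40 -10 -2 11" --pt "-172 -50 -40 -12 -2.5 14" --pt "-207 -60 -40.5 -14.5 -3 16.7" --pt "-207 -60 -40.5 -14.5 -3 16.7"

```text
clock: 5.35
position: [0.4831, 0.0665, 0.3853]
ee_rot: [0.098, 0.722, 0.68, 0.08]
contact_force: [-0.1, 0.9, -3.0]
width: 0.0137
```

Call:
servo_tool --pt "-33.7 0.6 10 -2.5 -0.5 2.9" --pt "-67.5 1.2 25 -5.1 -1 5.8" --pt "-101 1.7 40 -7.6 -1.6 8.7" --pt "-135 2.3 55 -10.1 -2.1 11.6" --pt "-169 2.9 70 -12.7 -2.6 14.5" --pt "-202 3.5 87 -15.2 -3.1 17.4" --pt "-236 4 105 -17.8 -3.6 20.4" --pt "-236 4 105 -17.8 -3.6 20.4"

```text
clock: 6.15
position: [0.4992, -0.1698, 0.2837]
ee_rot: [0.209, 0.81, 0.518, 0.177]
contact_force: [-1.7, 0.6, -2.9]
width: 0.0139
```

Run:
```python
from plan import *
st()
R=scR(.125)
print(np.round(rel(seat+n*(L+.058)-R[:,0]*.001,R),2))
for c in ['scene','top']:
    im,d=snap(c);np.savez(c+'4.npz',im=im,d=d)
    cr=im[90:230,150:290] if c=='scene' else im[120:270,310:480]
    cv2.imwrite(f'pics/{c}4.png',cv2.resize(cr[...,::-1],None,fx=4,fy=4,interpolation=cv2.INTER_CUBIC))
```

```text
t 6.15 q [-0.553 -0.098  1.938  0.191  0.771 -0.22 ] p [ 0.4992 -0.1698  0.2837] F [-1.7  0.6 -2.9] M [0.2  0.6  0.04] w 0.0139
[ 1.96  3.75 -2.22 -0.38 -0.01 -0.43]
```

View pics/scene4.png

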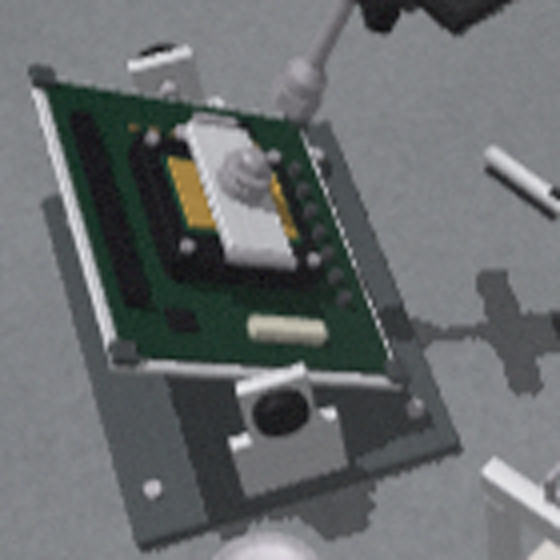

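View pics/top4.png

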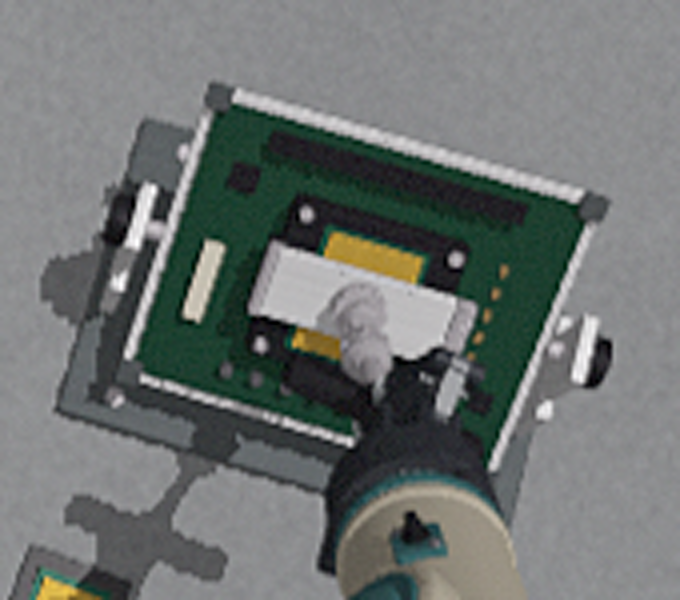

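Call:
servo_tool --pt "2 3.7 -2.2 -0.4 0 -0.4" --pt "2 3.7 -2.2 -0.4 0 -0.4" --pt "2 3.7 -2.2 -0.4 0 -0.4"

```text
clock: 6.55
position: [0.5057, -0.1668, 0.2946]
ee_rot: [0.217, 0.805, 0.522, 0.182]
contact_force: [0.2, -0.1, -2.7]
width: 0.0135
```

```bash
cat > ov.py <<'E'
from plan import *
def proj(c,P):
    m=cams.camera_model(c);K=m['camera_matrix'];R=rot(m['rotation'])
    q=(np.asarray(P)-m['origin'])@R
    return np.stack([K[0,0]*q[:,0]/-q[:,2]+K[0,2],-K[1,1]*q[:,1]/-q[:,2]+K[1,2]],1)
def ring(ctr,x,y,r,nn=60,ph=0):
    t=np.arange(nn)/nn*2*np.pi+ph;return ctr+r*(np.cos(t)[:,None]*x+np.sin(t)[:,None]*y)
def overlay(c,im,box,sc,seatc,p0,R0,dx=.001,name='o.png',d0=np.zeros(3)):
    x0,y0,x1,y1=box
    o=cv2.resize(im[y0:y1,x0:x1],None,fx=sc,fy=sc,interpolation=cv2.INTER_CUBIC)
    def pl(P,col): cv2.polylines(o,[np.round((proj(c,P)+.5-[x0,y0])*sc-.5).astype(np.int32)],True,col,1)
    if seatc is not None:
        pl(ring(seatc,ex,ey,.016),(255,0,0));pl(ring(seatc+.008*n,ex,ey,.01097,6,np.pi/6-.125),(255,128,0))
    zt=R0[:,2];m=p0+d0+zt*L+R0[:,0]*dx
    r=.0135/np.cos(np.pi/6)
    for h in [0,.025]: pl(ring(m-h*zt,R0[:,1],-R0[:,0],r,6,np.pi/6),(0,255,0))
    for sg in (-1,1):
        # shaft silhouette
        m_=cams.camera_model(c);v=m-m_['origin'];w=np.cross(zt,v);w/=np.linalg.norm(w)
        pl(np.array([m-.025*zt+sg*.006*w,m-.09*zt+sg*.006*w]),(0,255,255))
    cv2.imwrite('pics/'+name,o[...,::-1]);return o
SE={'top':np.array([.5813,-.1936,.1533]),'scene':np.array([.5845,-.1933,.1524])}
E
python3 - <<'E'
from ov import *
s=st();R=scR(.125)
print(np.round(rel(seat+n*(L+.058)-R[:,0]*.001,R),2))
for c,b in [('scene',(180,95,250,165)),('top',(370,170,440,240))]:
    im,d=snap(c);np.savez(c+'5.npz',im=im,d=d)
    overlay(c,im,b,8,SE[c],s['position'],rot(s['ee_rot']),name=c+'5.png')
E
```

```text
t 6.55 q [-0.54  -0.105  1.924  0.188  0.771 -0.219] p [ 0.5057 -0.1668  0.2946] F [ 0.2 -0.1 -2.7] M [ 0.15  0.6  -0.04] w 0.0135
[-4.09 -5.84  4.16  0.66 -0.2   0.36]
```

View pics/scene5.png

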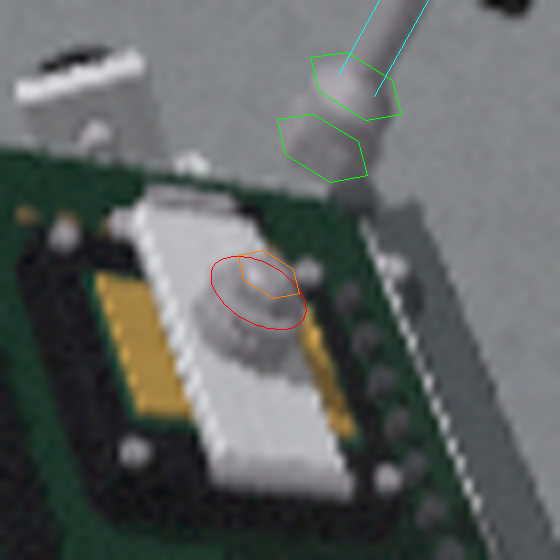

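View pics/top5.png

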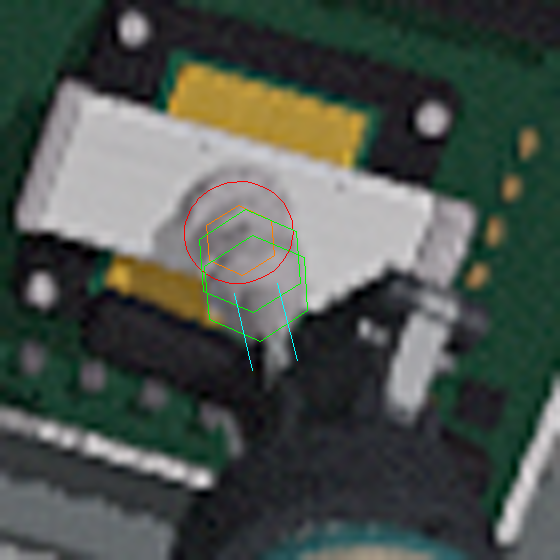

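Run:
```python
from ov import *
st()
def clahe(im):
    l=cv2.cvtColor(im,cv2.COLOR_RGB2LAB);l[...,0]=cv2.createCLAHE(6,(3,3)).apply(l[...,0]);return cv2.cvtColor(l,cv2.COLOR_LAB2RGB)
o=[]
for c,b in [('scene',(193,112,229,152)),('top',(378,176,414,216))]:
    im=np.load(c+'0.npz')['im']; im=clahe(im) if 0 else im
    x0,y0,x1,y1=b; sub=im[y0:y1,x0:x1].astype(float);sub=np.clip((sub-90)/(235-90),0,1)*255
    im2=im.copy();im2[y0:y1,x0:x1]=sub
    a=overlay(c,im2,b,11,SE[c],np.array([0,0,-5.]),np.eye(3),name='x.png')
    a0=cv2.resize(im2[y0:y1,x0:x1],None,fx=11,fy=11,interpolation=cv2.INTER_CUBIC)
    o.append(np.hstack([a0,a]))
cv2.imwrite('pics/scr_scene.png',o[0][...,::-1]);cv2.imwrite('pics/scr_top.png',o[1][...,::-1])
```

```text
t 6.65 q [-0.541 -0.104  1.925  0.188  0.771 -0.219] p [ 0.5053 -0.167   0.2942] F [-0.4  0.  -3. ] M [0.17 0.52 0.01] w 0.0138
```

View pics/scr_scene.png

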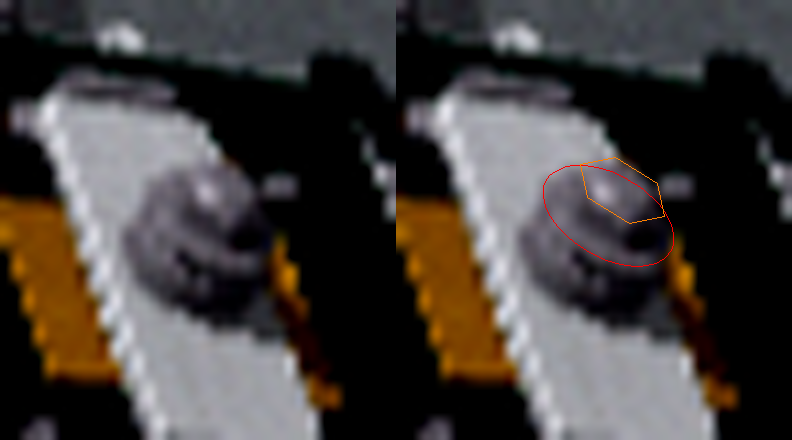

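View pics/scr_top.png

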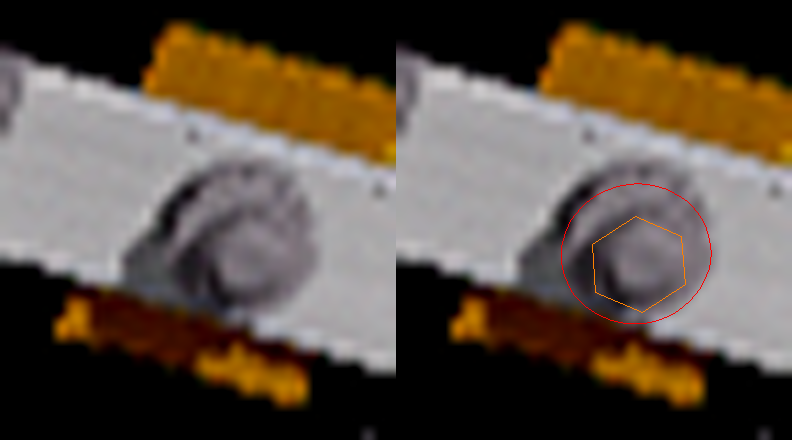

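```bash
cat > icp.py <<'E'
from ov import *
from scipy.optimize import least_squares
def sd_hex(P,af,z0,z1,ph):
    # flats normals at ph+k*60deg ; P local
    a=ph+np.arange(6)*np.pi/3
    dh=np.max(P[:,:1]*np.cos(a)+P[:,1:2]*np.sin(a),axis=1)-af/2
    dz=np.maximum(z0-P[:,2],P[:,2]-z1)
    return np.minimum(np.maximum(dh,dz),0)+np.hypot(np.maximum(dh,0),np.maximum(dz,0))
def sd_cyl(P,r,z0,z1):
    dh=np.hypot(P[:,0],P[:,1])-r;dz=np.maximum(z0-P[:,2],P[:,2]-z1)
    return np.minimum(np.maximum(dh,dz),0)+np.hypot(np.maximum(dh,0),np.maximum(dz,0))
def driver_sd(P): return np.minimum(sd_hex(P,.027,0,.025,0),sd_cyl(P,.006,0,.085))
def screw_sd(P,q=.125):
    return np.minimum(np.minimum(sd_cyl(P,.016,-.012,0),sd_hex(P,.019,0,.008,-q)),sd_cyl(P,.0075,0,.0098))
def icp(C,org,A,sd,sel,iters=4):
    # A columns = local axes in world; returns world offset
    t=np.zeros(3)
    for k in range(iters):
        Lp=(C-org)@A-t
        m=np.isfinite(Lp[:,0])&sel(Lp)&(np.abs(sd(np.nan_to_num(Lp,nan=9)))<[.01,.008,.006,.005][min(k,3)])
        Q=(C[m]-org)@A
        r=least_squares(lambda x:sd(Q-x),t,loss='soft_l1',f_scale=.001)
        t=r.x
    J=r.jac;
    return t,m.sum(),np.median(np.abs(r.fun)),np.sqrt(np.diag(np.linalg.inv(J.T@J)))*.0015
def drv(c,d,s):
    R0=rot(s['ee_rot']);zt=R0[:,2];m=s['position']+zt*L
    A=np.stack([R0[:,1],-np.cross(-zt,R0[:,1])*-1,-zt],1)
    A[:,1]=np.cross(A[:,2],A[:,0])
    C=cloud(c,d).reshape(-1,3)
    t,k,e,sg=icp(C,m,A,driver_sd,lambda P:(P[:,2]>-.004)&(P[:,2]<.07)&(np.hypot(P[:,0],P[:,1])<.022))
    return m,A,t,k,e,sg
E
python3 - <<'E'
from icp import *
s=telemetry.get_state()
A=np.stack([ex,ey,n],1)
for c in ['scene','top']:
    m,Ad,t,k,e,sg=drv(c,np.load(c+'5.npz')['d'],s)
    print(c,'driver local off mm (x=tool y, y=-toolx.., z up)',np.round(t*1e3,2),k,round(e*1e3,2),np.round(sg*1e3,2),'axes y vs toolx',Ad[:,1]@rot(s['ee_rot'])[:,0])
    print('   world off',np.round(Ad@t*1e3,2))
    C=cloud(c,np.load(c+'0.npz')['d']).reshape(-1,3)
    for q in (0,.125,.25):
        ts,k,e,sg=icp(C,SE[c],A,lambda P:screw_sd(P,q),lambda P:(P[:,2]>-.006)&(np.hypot(P[:,0],P[:,1])<.02))
        print(c,q,'screw',np.round(ts*1e3,2),k,round(e*1e3,2),np.round(sg*1e3,2),'seat',np.round(SE[c]+A@ts,4),'corrected',np.round(SE[c]+A@ts-Ad@t,4))
E
```

```text
scene driver local off mm (x=tool y, y=-toolx.., z up) [-0.35  0.67  0.34] 234 1.03 [0.24 0.23 0.35] axes y vs toolx 1.0000000000000004
   world off [-0.18  0.8   0.14]
scene 0 screw [-0.89 -1.37 -0.02] 95 0.69 [0.49 0.43 0.28] seat [ 0.5834 -0.1944  0.1519] corrected [ 0.5836 -0.1952  0.1518]
scene 0.125 screw [-0.85 -1.26 -0.03] 95 0.72 [0.5  0.45 0.27] seat [ 0.5835 -0.1943  0.1519] corrected [ 0.5836 -0.1951  0.1518]
scene 0.25 screw [-1.02 -1.11  0.05] 95 0.76 [0.49 0.42 0.28] seat [ 0.5833 -0.1941  0.1519] corrected [ 0.5835 -0.1949  0.1518]
top driver local off mm (x=tool y, y=-toolx.., z up) [-2.14 -0.36  2.92] 151 0.97 [0.28 0.3  0.38] axes y vs toolx 1.0000000000000004
   world off [-3.29  0.91  1.28]
top 0 screw [-0.13 -1.37  0.55] 134 0.81 [0.41 0.45 0.24] seat [ 0.5805 -0.1948  0.1537] corrected [ 0.5838 -0.1957  0.1524]
top 0.125 screw [-0.15 -1.34  0.55] 134 0.74 [0.4  0.42 0.24] seat [ 0.5805 -0.1948  0.1537] corrected [ 0.5838 -0.1957  0.1524]
top 0.25 screw [-0.16 -1.41  0.53] 134 0.7 [0.37 0.42 0.24] seat [ 0.5805 -0.1948  0.1537] corrected [ 0.5838 -0.1957  0.1524]
```

```bash
sed -i 's/^seat=.*/seat=np.array([.5837,-.1954,.1521])/' plan.py
python3 - <<'E'
from plan import *
st();R=scR(.125)
print(np.round(rel(seat+n*(L+.020),R),2))
E
```

```text
t 6.65 q [-0.541 -0.104  1.925  0.188  0.771 -0.219] p [ 0.5053 -0.167   0.2942] F [-0.4  0.  -3. ] M [0.17 0.52 0.01] w 0.0138
[-4.63 -5.11 43.03  0.62 -0.19  0.33]
```

Call:
servo_tool --pt "-2 -2.5 10 0.3 -0.1 0.2" --pt "-4.6 -5.1 24 0.6 -0.2 0.3" --pt "-4.6 -5.1 36 0.6 -0.2 0.3" --pt "-4.6 -5.1 43 0.6 -0.2 0.3" --pt "-4.6 -5.1 43 0.6 -0.2 0.3" --pt "-4.6 -5.1 43 0.6 -0.2 0.3" --pt "-4.6 -5.1 43 0.6 -0.2 0.3" --pt "-4.6 -5.1 43 0.6 -0.2 0.3"

```text
clock: 7.45
position: [0.5218, -0.1771, 0.2551]
ee_rot: [0.213, 0.808, 0.52, 0.178]
contact_force: [0.5, -0.2, -2.5]
width: 0.0135
```

Run:
```python
from icp import *
R=scR(.125);s=st();print(np.round(rel(seat+n*(L+.020),R),2))
for c in ['scene','top']:
    im,d=snap(c);np.savez(c+'6.npz',im=im,d=d)
    m,Ad,t,k,e,sg=drv(c,d,s)
    print(c,np.round(t*1e3,2),k,round(e*1e3,2),'world',np.round(Ad@t*1e3,2))
s=st();print(np.round(rel(seat+n*(L+.020),R),2))
```

```text
t 7.45 q [-0.536 -0.038  1.963  0.198  0.676 -0.229] p [ 0.5218 -0.1771  0.2551] F [ 0.5 -0.2 -2.5] M [0.13 0.54 0.04] w 0.0135
[ 0.86 -0.33  0.09  0.06  0.06 -0.05]
scene [-0.8   0.01  0.65] 213 0.99 world [-0.94  0.41  0.13]
top [-2.71 -0.45  2.02] 132 0.73 world [-3.28  0.91  0.25]
t 7.55 q [-0.536 -0.038  1.963  0.198  0.676 -0.229] p [ 0.5217 -0.177   0.255 ] F [ 0.8  0.6 -2. ] M [ 0.13  0.59 -0.03] w 0.0134
[ 0.81 -0.15  0.06  0.05  0.06 -0.05]
```

Call:
servo_tool --pt "1 0.2 3 0 0 0" --pt "1 0.2 6 0 0 0" --pt "1 0.2 9 0 0 0" --pt "1 0.2 11 0 0 0" --pt "1 0.2 13 0 0 0" --pt "1 0.2 13 0 0 0"

```text
clock: 8.15
position: [0.5289, -0.1781, 0.2433]
ee_rot: [0.212, 0.808, 0.52, 0.178]
contact_force: [0.7, 1.5, -2.4]
width: 0.0135
```

```bash
sed -i 's/^seat=.*/seat=np.array([.5840,-.1952,.1523])/' plan.py;python3 - <<'E'
from icp import *
R=scR(.125);s=st();print(np.round(rel(seat+n*L,R),2))
E
```

```text
t 8.15 q [-0.528 -0.016  1.972  0.2    0.645 -0.227] p [ 0.5289 -0.1781  0.2433] F [ 0.7  1.5 -2.4] M [0.3  0.45 0.31] w 0.0135
[ 0.11  0.38  6.23 -0.03  0.05 -0.07]
```

Call:
servo_tool --pt "0 0 2 0 0 0" --pt "0 0 4 0 0 0" --pt "0 0 5.5 0 0 0" --pt "0 0 7 0 0 0" --pt "0 0 7 0 0 0"

```text
clock: 8.65
position: [0.5318, -0.179, 0.2395]
ee_rot: [0.213, 0.808, 0.52, 0.178]
contact_force: [-10.5, 4.7, 9.9]
width: 0.014
```

Run:
```python
from icp import *
R=scR(.125);s=st();print(np.round(rel(seat+n*L,R),2))
print('Ftool',rot(s['ee_rot']).T@s['contact_force'],'Mtool',rot(s['ee_rot']).T@s['moment'])
for c,b in [('scene',(180,95,250,165)),('top',(370,170,440,240))]:
    im,d=snap(c);np.savez(c+'7.npz',im=im,d=d)
    m,Ad,t,k,e,sg=drv(c,d,s)
    print(c,np.round(t*1e3,2),k,round(e*1e3,2),'world',np.round(Ad@t*1e3,2))
    x0,y0,x1,y1=b;cv2.imwrite(f'pics/{c}7.png',cv2.resize(im[y0:y1,x0:x1,::-1],None,fx=8,fy=8,interpolation=cv2.INTER_CUBIC))
```

```text
t 8.65 q [-0.526 -0.008  1.976  0.201  0.632 -0.229] p [ 0.5318 -0.179   0.2395] F [-10.5   4.7   9.9] M [0.47 1.17 0.25] w 0.014
[-0.01 -0.19  1.43  0.06  0.06  0.  ]
Ftool [  0.81769891  -4.5576687  -14.44586969] Mtool [ 1.27357431  0.06724575 -0.16036829]
scene [-0.94  0.68 -1.89] 221 0.99 world [ 0.51  0.67 -2.06]
top [-2.75 -0.26  0.87] 143 0.91 world [-2.65  0.91 -0.73]
```

View pics/scene7.png

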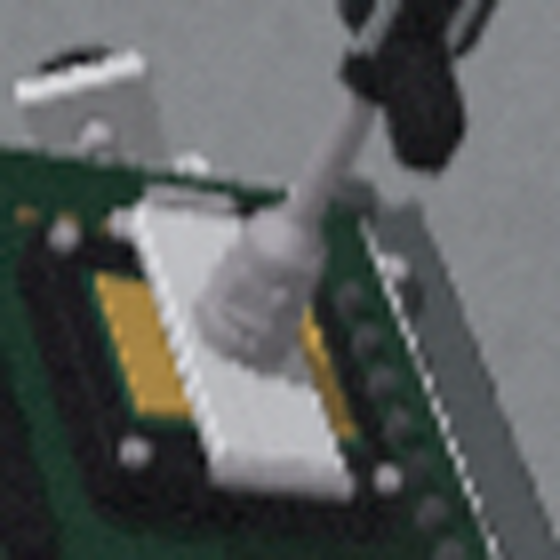

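View pics/top7.png

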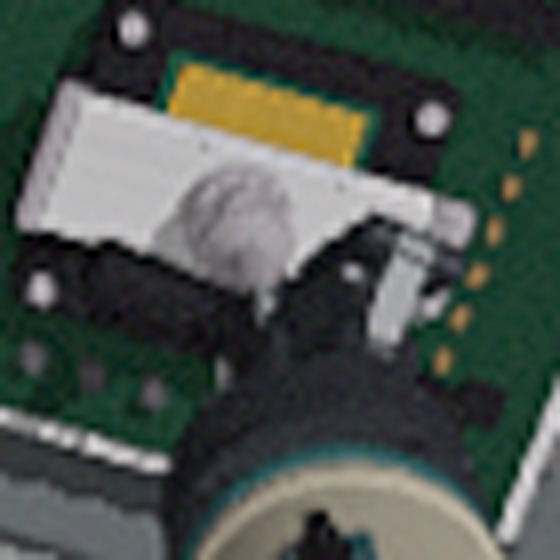

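Call:
servo_tool --pt "0 0 0 0 0 4" --pt "0 0 0 0 0 8" --pt "0 0 0 0 0 12" --pt "0 0 0 0 0 16" --pt "0 0 0.2 0 0 20" --pt "0 0 0.4 0 0 24" --pt "0 0 0.6 0 0 28" --pt "0 0 0.8 0 0 32"

```text
clock: 9.55
position: [0.5321, -0.1791, 0.2387]
ee_rot: [0.156, 0.92, 0.276, 0.23]
contact_force: [-11.9, 3.8, 11.2]
width: 0.0134
```

```bash
cat > chk.py <<'E'
from icp import *
s=st();R0=rot(s['ee_rot'])
print('axis err deg',np.degrees(np.arccos(-R0[:,2]@n)),'yaw deg (cw from q=0)',np.degrees(np.arctan2(-R0[:,1]@ey,R0[:,1]@ex)))
m=s['position']+R0[:,2]*L-seat;print('mouth-seat ex,ey,n mm',np.round([m@ex*1e3,m@ey*1e3,m@n*1e3],2))
print('Ftool',np.round(R0.T@s['contact_force'],1),'Mtool',np.round(R0.T@s['moment'],2))
E
python3 chk.py
```

```text
t 9.55 q [-0.526 -0.006  1.977  0.201  0.63   0.332] p [ 0.5321 -0.1791  0.2387] F [-11.9   3.8  11.2] M [ 0.56  1.22 -0.15] w 0.0134
axis err deg 0.08160785736564699 yaw deg (cw from q=0) 39.31160835048061
mouth-seat ex,ey,n mm [ 0.06 -0.16  0.59]
Ftool [ -2.9  -3.6 -16.1] Mtool [ 1.07 -0.79  0.22]
```

Call:
servo_tool --pt "0 0 0 0 0 4" --pt "0 0 0.1 0 0 8" --pt "0 0 0.3 0 0 12" --pt "0 0 0.4 0 0 16" --pt "0 0 0.5 0 0 20" --pt "0 0 0.7 0 0 24" --pt "0 0 0.9 0 0 28" --pt "0 0 1 0 0 32"

```text
clock: 10.35
position: [0.5323, -0.179, 0.2376]
ee_rot: [0.086, 0.961, 0.012, 0.263]
contact_force: [-11.7, 5.1, 10.0]
width: 0.0137
```

```bash
python3 chk.py
```

```text
t 10.35 q [-0.526 -0.005  1.978  0.202  0.628  0.89 ] p [ 0.5323 -0.179   0.2376] F [-11.7   5.1  10. ] M [0.51 1.23 0.35] w 0.0137
axis err deg 0.05150107011483673 yaw deg (cw from q=0) 71.30975080358343
mouth-seat ex,ey,n mm [-0.49  0.04 -0.46]
Ftool [ -4.7  -3.1 -15.3] Mtool [ 0.7  -1.17 -0.23]
```

Call:
servo_tool --pt "0 0 0 0 0 4" --pt "0 0 0.2 0 0 8" --pt "0 0 0.3 0 0 12" --pt "0 0 0.5 0 0 16" --pt "0 0 0.5 0 0 16"

```text
clock: 10.85
position: [0.5325, -0.1788, 0.2371]
ee_rot: [0.048, 0.953, -0.121, 0.273]
contact_force: [-11.0, 6.0, 9.8]
width: 0.0136
```

```bash
python3 chk.py
```

```text
t 10.85 q [-0.525 -0.004  1.978  0.202  0.627  1.167] p [ 0.5325 -0.1788  0.2371] F [-11.    6.    9.8] M [0.61 1.27 0.28] w 0.0136
axis err deg 0.02951250921434311 yaw deg (cw from q=0) 87.22945045443328
mouth-seat ex,ey,n mm [-0.63  0.38 -0.95]
Ftool [ -5.1  -2.7 -14.8] Mtool [ 0.38 -1.38 -0.13]
```

Call:
servo_tool --pt "0 0 0 0 0 2" --pt "0 0 0.1 0 0 4" --pt "0 0 0.1 0 0 6" --pt "0 0 0.1 0 0 6"

```text
clock: 11.25
position: [0.5326, -0.1786, 0.2371]
ee_rot: [0.034, 0.946, -0.171, 0.275]
contact_force: [-12.7, 5.6, 11.0]
width: 0.0136
```

```bash
python3 chk.py
```

```text
t 11.25 q [-0.525 -0.004  1.978  0.203  0.627  1.271] p [ 0.5326 -0.1786  0.2371] F [-12.7   5.6  11. ] M [0.9  1.21 0.24] w 0.0136
axis err deg 0.02040968091220394 yaw deg (cw from q=0) 93.19955411804175
mouth-seat ex,ey,n mm [-0.61  0.59 -0.95]
Ftool [ -5.9  -1.2 -16.7] Mtool [ 0.47 -1.45  0.06]
```

Call:
servo_tool --pt "0 0 0 0 0 2" --pt "0 0 0 0 0 4" --pt "0 0 0 0 0 6" --pt "0 0 0 0 0 6"

```text
clock: 11.65
position: [0.5325, -0.1786, 0.2371]
ee_rot: [0.02, 0.936, -0.219, 0.276]
contact_force: [-11.9, 5.8, 11.7]
width: 0.0137
```

```bash
python3 chk.py
python3 - <<'E'
from icp import *
s=telemetry.get_state();print(s['effort'])
for c,b in [('scene',(170,70,260,160)),('top',(350,170,440,260))]:
    im,d=snap(c);np.savez(c+'8.npz',im=im,d=d)
    x0,y0,x1,y1=b;cv2.imwrite(f'pics/{c}8.png',cv2.resize(im[y0:y1,x0:x1,::-1],None,fx=6.5,fy=6.5,interpolation=cv2.INTER_CUBIC))
E
```

```text
t 11.65 q [-0.525 -0.004  1.978  0.202  0.627  1.375] p [ 0.5325 -0.1786  0.2371] F [-11.9   5.8  11.7] M [0.68 1.22 0.48] w 0.0137
axis err deg 0.027536450494332943 yaw deg (cw from q=0) 99.13711613671407
mouth-seat ex,ey,n mm [-0.67  0.62 -0.94]
Ftool [ -5.1  -1.2 -16.8] Mtool [ 0.27 -1.43 -0.26]
[ -1.5070406  -17.92566061 -26.26596987   0.66377185  -5.05741015
   0.38075692]
```

View pics/scene8.png

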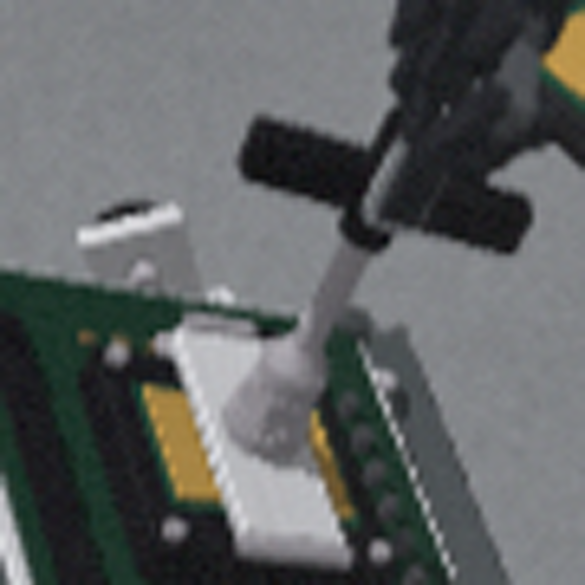

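View pics/top8.png

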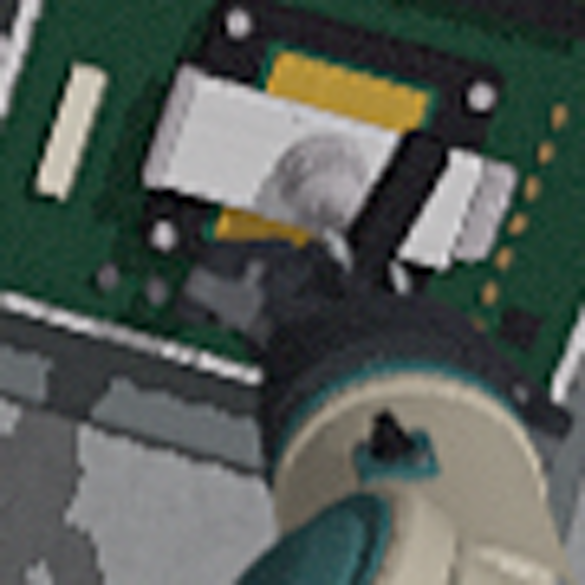

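```bash
cat > bar.py <<'E'
from icp import *
import sys
def bar(fn,s):
    R0=rot(s['ee_rot']);C=cloud('scene',np.load(fn)['d']).reshape(-1,3)
    Lp=(C-s['position'])@R0
    k=(np.abs(Lp[:,0])<.065)&(np.abs(Lp[:,1])<.03)&(Lp[:,2]>-.03)&(Lp[:,2]<.006)&(np.abs(Lp[:,0])>.018)
    Q=Lp[k]
    # fit box sdf: centre(x,y,z) yaw ; also pitch about tool y and roll about tool x
    def sd(p):
        T=(Q-p[:3])@Ro.from_rotvec(p[3:6]).as_matrix()
        a=np.abs(T)-np.array([.055,.008,.011])
        return np.linalg.norm(np.maximum(a,0),axis=1)+np.minimum(a.max(1),0)
    p=np.array([0,0,-.0095,0,0,0.])
    for th in (.015,.008,.005,.004):
        p0=p
        Qs=Q;  m=np.abs(sd(p))<th;Q=Q[m]
        p=least_squares(lambda x:np.r_[sd(x),x[3:5]*.03],p,loss='soft_l1',f_scale=.001).x
        Q=Lp[k]
    print(fn,'centre mm',np.round(p[:3]*1e3,2),'rot deg (about tool x,y,z)',np.round(np.degrees(p[3:]),2),m.sum())
if __name__=='__main__':
    bar(sys.argv[1],telemetry.get_state())
E
python3 bar.py scene8.npz
python3 - <<'E'
from bar import *
s=dict(telemetry.get_state());
s['position']=np.array([0.4953,0.2854,0.3456]);s['ee_rot']=[0,.619,.786,0];bar('scene3.npz',s)
E
```

```text
scene8.npz centre mm [ 0.6   0.55 -6.96] rot deg (about tool x,y,z) [ 0.41 -0.43 -0.65] 309
scene3.npz centre mm [-0.12 -0.7  -6.3 ] rot deg (about tool x,y,z) [0.49 0.11 0.22] 471
```

Call:
servo_tool --pt "0 0 0 0 0 2" --pt "0 0 0 0 0 4" --pt "0 0 0 0 0 5" --pt "0 0 0 0 0 5"

```text
clock: 12.15
position: [0.5325, -0.1785, 0.237]
ee_rot: [0.008, 0.925, -0.26, 0.277]
contact_force: [-12.2, 5.7, 11.9]
width: 0.0138
```

```bash
python3 chk.py
python3 - <<'E'
from bar import *
s=telemetry.get_state();print(s['effort'])
im,d=snap('scene');np.savez('scene9.npz',im=im,d=d);bar('scene9.npz',s)
E
```

```text
t 12.15 q [-0.525 -0.004  1.978  0.202  0.627  1.462] p [ 0.5325 -0.1785  0.237 ] F [-12.2   5.7  11.9] M [0.7  1.2  0.54] w 0.0138
axis err deg 0.033720793530773285 yaw deg (cw from q=0) 104.08904525397026
mouth-seat ex,ey,n mm [-0.72  0.66 -0.96]
Ftool [ -5.3  -0.6 -17.1] Mtool [ 0.21 -1.44 -0.29]
[ -1.76637121 -17.95046926 -26.2603122    0.74141499  -5.06891057
   0.48615949]
scene9.npz centre mm [ 0.25  0.63 -7.07] rot deg (about tool x,y,z) [-0.88 -0.72 -0.93] 316
```

Call:
servo_tool --pt "0 0 0 0 0 2" --pt "0 0 0 0 0 4" --pt "0 0 0 0 0 6" --pt "0 0 0 0 0 6" --pt "0 0 0 0 0 6"

```text
clock: 12.7
position: [0.5325, -0.1785, 0.237]
ee_rot: [-0.007, 0.91, -0.308, 0.277]
contact_force: [-10.8, 7.0, 10.9]
width: 0.0134
```

```bash
python3 chk.py
python3 - <<'E'
from bar import *
s=telemetry.get_state();print(s['effort'])
im,d=snap('scene');np.savez('scene10.npz',im=im,d=d);bar('scene10.npz',s)
cv2.imwrite('pics/scene10.png',cv2.resize(im[70:160,170:260,::-1],None,fx=6.5,fy=6.5,interpolation=cv2.INTER_CUBIC))
E
```

```text
t 12.7 q [-0.525 -0.004  1.978  0.203  0.627  1.567] p [ 0.5325 -0.1785  0.237 ] F [-10.8   7.   10.9] M [0.7  1.19 0.77] w 0.0134
axis err deg 0.03251071604885844 yaw deg (cw from q=0) 110.09877221892876
mouth-seat ex,ey,n mm [-0.72  0.7  -0.96]
Ftool [ -5.6  -1.6 -15.9] Mtool [ 0.17 -1.49 -0.49]
[ -1.74687054 -17.91745484 -26.2660718    0.63293874  -5.08595511
   0.33377811]
scene10.npz centre mm [ 0.1   0.47 -7.13] rot deg (about tool x,y,z) [ 0.12 -0.3  -0.23] 316
```

View pics/scene10.png

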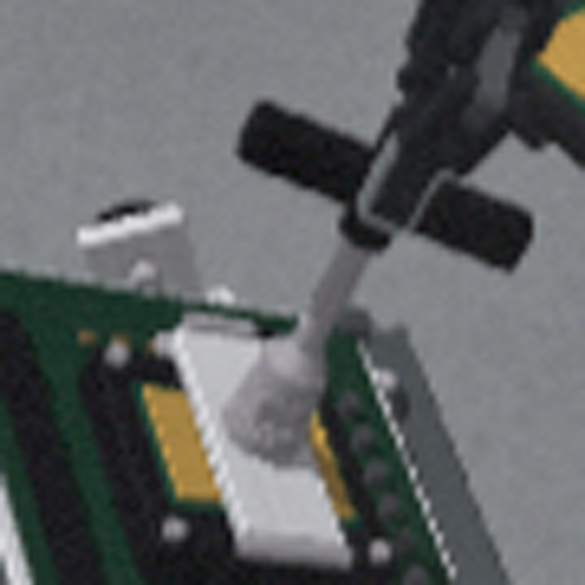

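Call:
servo_tool --pt "0 0 0 0 0 3" --pt "0 0 0 0 0 6" --pt "0 0 0 0 0 9" --pt "0 0 0 0 0 9" --pt "0 0 0 0 0 9"

```text
clock: 13.25
position: [0.5326, -0.1784, 0.2371]
ee_rot: [-0.029, 0.883, -0.379, 0.275]
contact_force: [-11.1, 5.9, 11.5]
width: 0.0139
```

```bash
python3 chk.py
python3 - <<'E'
from bar import *
s=telemetry.get_state();print(s['effort'])
im,d=snap('scene');np.savez('scene11.npz',im=im,d=d);bar('scene11.npz',s)
im,d=snap('scene');np.savez('scene11b.npz',im=im,d=d);bar('scene11b.npz',s)
for f in ['scene5.npz','scene7.npz']: pass
st()
E
```

```text
t 13.25 q [-0.525 -0.004  1.978  0.203  0.628  1.725] p [ 0.5326 -0.1784  0.2371] F [-11.1   5.9  11.5] M [0.97 1.14 0.18] w 0.0139
axis err deg 0.03221666352041133 yaw deg (cw from q=0) 119.19226736079649
mouth-seat ex,ey,n mm [-0.7   0.81 -0.93]
Ftool [ -5.    0.  -16.3] Mtool [-0.15 -1.48  0.16]
[ -1.45161498 -17.85488963 -26.30769432   0.41461369  -5.1113382
   0.04288498]
scene11.npz centre mm [-0.36  0.57 -7.04] rot deg (about tool x,y,z) [-0.81 -0.55  0.24] 319
scene11b.npz centre mm [ 0.05  0.49 -7.07] rot deg (about tool x,y,z) [-3.29 -0.75 -0.39] 318
t 13.35 q [-0.525 -0.004  1.978  0.203  0.628  1.724] p [ 0.5326 -0.1784  0.2371] F [-10.6   7.8  10.7] M [0.83 1.23 0.6 ] w 0.0136
```

Call:
servo_tool --pt "0 0 -4 0 0 0" --pt "0 0 -8 0 0 0" --pt "0 0 -14 0 0 0" --pt "0 0 -25 0 0 0" --pt "0 0 -40 0 0 0" --pt "0 0 -60 0 0 0" --pt "0 0 -60 0 0 0" --pt "0 0 -60 0 0 0"

```text
clock: 14.15
position: [0.503, -0.1705, 0.2874]
ee_rot: [-0.028, 0.883, -0.379, 0.277]
contact_force: [-1.2, -0.7, -3.4]
width: 0.0138
```

```bash
python3 chk.py
python3 - <<'E'
from icp import *
from bar import bar
s=telemetry.get_state()
A=np.stack([ex,ey,n],1)
for c,b in [('scene',(170,70,260,160)),('top',(350,150,440,240))]:
    im,d=snap(c);np.savez(c+'12.npz',im=im,d=d)
    x0,y0,x1,y1=b;cv2.imwrite(f'pics/{c}12.png',cv2.resize(im[y0:y1,x0:x1,::-1],None,fx=6.5,fy=6.5,interpolation=cv2.INTER_CUBIC))
    for f in ['0','12']:
        C=cloud(c,np.load(c+f+'.npz')['d']).reshape(-1,3)
        ts,k,e,sg=icp(C,SE[c],A,lambda P:screw_sd(P,.125),lambda P:(P[:,2]>-.006)&(P[:,2]<.0115)&(np.hypot(P[:,0],P[:,1])<.02))
        lp=(C-SE[c])@A; r=np.hypot(lp[:,0]+.0009,lp[:,1]+.0013)
        fl=lp[(r<.0150)&(r>.0118)&(np.abs(lp[:,2])<.006),2]; hd=lp[(r<.0075)&(lp[:,2]<.02)&(lp[:,2]>.003),2]
        br=lp[(np.abs(lp[:,0])<.015)&(np.abs(lp[:,1])>.022)&(np.abs(lp[:,1])<.04)&(lp[:,2]<-.008)&(lp[:,2]>-.03),2]
        print(c,f,np.round(ts*1e3,2),k,'flange',np.round(np.median(fl)*1e3,2),len(fl),'head',np.round([np.median(hd)*1e3,hd.mean()*1e3,np.percentile(hd,85)*1e3],2),len(hd),'bridge',np.round(np.median(br)*1e3,2),len(br))
bar('scene12.npz',s)
E
```

```text
t 14.15 q [-0.547 -0.098  1.932  0.186  0.766  1.737] p [ 0.503  -0.1705  0.2874] F [-1.2 -0.7 -3.4] M [ 0.16  0.56 -0.02] w 0.0138
axis err deg 0.1444822582705057 yaw deg (cw from q=0) 119.20668021988791
mouth-seat ex,ey,n mm [ 0.46 -0.59 57.9 ]
Ftool [-1.7  2.2  2.4] Mtool [-0.3  -0.5   0.01]
scene 0 [-0.76 -1.27 -0.09] 93 flange -0.93 21 head [ 9.69  9.76 10.93] 18 bridge -17.47 87
scene 12 [-0.86 -1.44 -1.98] 99 flange -2.03 15 head [8.08 7.86 9.51] 20 bridge -17.26 87
top 0 [ 0.19 -1.39  0.15] 124 flange -0.01 46 head [10.36 10.27 11.9 ] 29 bridge -17.25 180
top 12 [-0.85 -0.51 -1.64] 105 flange -1.79 27 head [7.93 8.09 9.84] 21 bridge -17.66 173
scene12.npz centre mm [ 0.38  0.55 -7.1 ] rot deg (about tool x,y,z) [-2.66 -0.26 -0.17] 349
```

View pics/scene12.png

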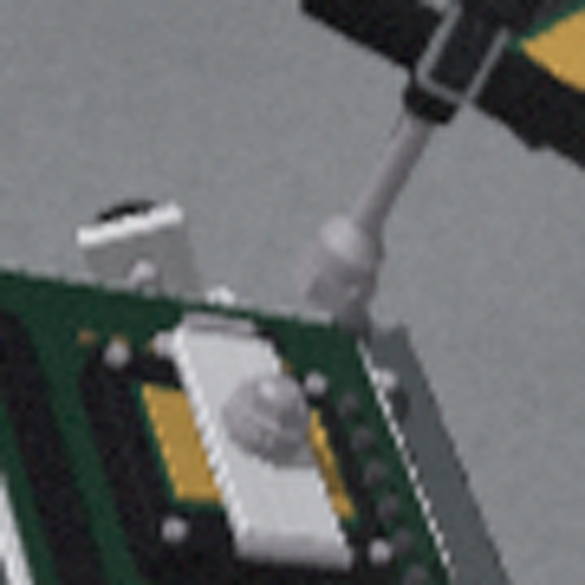

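View pics/top12.png

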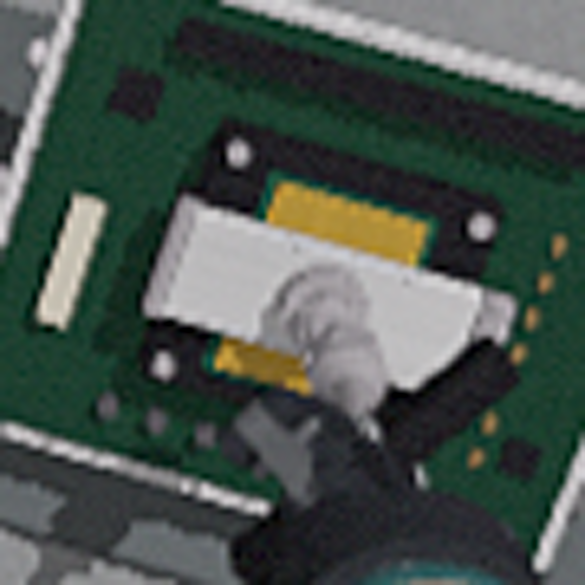

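```bash
cat > sink.py <<'E'
from icp import *
A=np.stack([ex,ey,n],1)
def meas(c,ds,lab):
    C=np.concatenate([cloud(c,d).reshape(-1,3) for d in ds])
    lp=(C-SE[c])@A
    br=lp[(np.abs(lp[:,0])<.012)&(np.abs(lp[:,1])>.024)&(np.abs(lp[:,1])<.04)&(lp[:,2]<-.010)&(lp[:,2]>-.025),2]
    ts,k,e,sg=icp(C,SE[c],A,lambda P:screw_sd(P,.125),lambda P:(P[:,2]>-.003)&(P[:,2]<.0115)&(np.hypot(P[:,0],P[:,1])<.019))
    r=np.hypot(lp[:,0]-ts[0],lp[:,1]-ts[1])
    fl=lp[(r<.0145)&(r>.0122)&(np.abs(lp[:,2]-ts[2])<.004),2];hd=lp[(r<.005)&(np.abs(lp[:,2]-.01)<.006),2]
    print(c,lab,np.round(ts*1e3,2),k,'bridge',round(np.median(br)*1e3,2),len(br),'icp-bridge',round((ts[2]-np.median(br))*1e3,2),'flange-br',round((np.median(fl)-np.median(br))*1e3,2),len(fl),'head-br',round((np.median(hd)-np.median(br))*1e3,2),len(hd))
E
python3 - <<'E'
from sink import *
new=[]
for i in range(8):
    im,d=snap('scene');new.append(d)
np.savez('scene_new.npz',d=np.array(new))
for f in '0345':meas('scene',[np.load(f'scene{f}.npz')['d']],f)
meas('scene',[np.load(f'scene{f}.npz')['d'] for f in '0345'],'before')
meas('scene',new,'after');meas('scene',new[:4],'after');meas('scene',new[4:],'after')
E
```

```text
scene 0 [-0.44 -0.62 -0.03] 86 bridge -17.41 62 icp-bridge 17.38 flange-br 17.37 11 head-br 27.65 8
scene 3 [-0.87 -0.8   0.03] 87 bridge -17.56 63 icp-bridge 17.59 flange-br 17.33 19 head-br 28.32 6
scene 4 [-0.74 -0.71 -0.12] 87 bridge -17.05 59 icp-bridge 16.93 flange-br 16.51 19 head-br 27.63 8
scene 5 [-0.1  -0.53 -0.24] 91 bridge -16.91 62 icp-bridge 16.67 flange-br 16.72 15 head-br 27.23 6
scene before [-0.67 -0.76 -0.05] 351 bridge -17.2 246 icp-bridge 17.15 flange-br 16.97 67 head-br 27.59 30
scene after [-0.58 -0.51 -2.12] 709 bridge -17.34 510 icp-bridge 15.23 flange-br 14.86 116 head-br 25.84 65
scene after [-0.77 -0.38 -2.03] 360 bridge -17.3 256 icp-bridge 15.27 flange-br 15.04 60 head-br 25.59 29
scene after [-0.54 -0.76 -2.2 ] 352 bridge -17.43 254 icp-bridge 15.22 flange-br 14.6 59 head-br 26.02 31
```

Run:
```python
from plan import *
R=scR(np.radians(72))
r=rel(seat+n*(L+.020-.002)-.0004*ex,R);print(np.round(r,2))
R1=scR(np.radians(72));st()
```

```text
[-5.000e-02 -1.100e-01  3.889e+01  6.000e-02  4.000e-02 -4.722e+01]
t 14.65 q [-0.547 -0.096  1.932  0.186  0.767  1.737] p [ 0.5031 -0.1702  0.2862] F [-0.4  0.  -3.3] M [0.15 0.55 0.03] w 0.0135
```

Call:
servo_tool --pt "0 0 5 0 0 -8" --pt "0 0 10 0 0 -16" --pt "0 0 16 0 0 -24" --pt "0 0 22 0 0 -32" --pt "0 0 28 0 0 -40" --pt "0 0 35 0 0 -47.2" --pt "0 0 39 0 0 -47.2" --pt "0 0 39 0 0 -47.2"

```text
clock: 15.45
position: [0.5228, -0.1762, 0.2527]
ee_rot: [0.084, 0.961, 0.005, 0.263]
contact_force: [0.7, 0.6, -3.4]
width: 0.0134
```

Call:
servo_tool --pt "0 0 0 0 0 0" --pt "0 0 0 0 0 0" --pt "0 0 0 0 0 0"

```text
clock: 15.75
position: [0.5229, -0.1764, 0.2539]
ee_rot: [0.084, 0.961, 0.006, 0.264]
contact_force: [0.0, -0.3, -1.9]
width: 0.0135
```

```bash
python3 chk.py
python3 - <<'E'
from icp import *
s=telemetry.get_state()
for c in ['scene','top']:
    im,d=snap(c);np.savez(c+'13.npz',im=im,d=d)
    m,Ad,t,k,e,sg=drv(c,d,s)
    print(c,np.round(t*1e3,2),k,round(e*1e3,2),'world',np.round(Ad@t*1e3,2), 'in ex,ey,n', np.round([(Ad@t)@v*1e3 for v in (ex,ey,n)],2))
    d0=np.load(c+'6.npz')['d']
E
```

```text
t 15.75 q [-0.533 -0.036  1.964  0.196  0.673  0.907] p [ 0.5229 -0.1764  0.2539] F [ 0.  -0.3 -1.9] M [ 0.16  0.56 -0.01] w 0.0135
axis err deg 0.06713522964958421 yaw deg (cw from q=0) 72.0546087122826
mouth-seat ex,ey,n mm [ 0.04 -0.28 18.5 ]
Ftool [-0.9 -0.   1.7] Mtool [ 0.16 -0.55 -0.  ]
scene [ 0.22  0.3  -0.82] 207 0.93 world [ 0.66 -0.33 -0.5 ] in ex,ey,n [ 0.35 -0.12 -0.82]
top [ 0.87 -1.8   5.03] 62 0.75 world [-4.14 -0.16  3.49] in ex,ey,n [-1.45 -1.38  5.03]
```

Call:
servo_tool --pt "-0.5 -0.5 3 0 0 0" --pt "-0.5 -0.5 6 0 0 0" --pt "-0.5 -0.5 9 0 0 0" --pt "-0.5 -0.5 11 0 0 0" --pt "-0.5 -0.5 13 0 0 0" --pt "-0.5 -0.5 13 0 0 0"

```text
clock: 16.45
position: [0.5291, -0.1779, 0.2417]
ee_rot: [0.084, 0.961, 0.006, 0.264]
contact_force: [0.6, 1.1, -2.2]
width: 0.0135
```

```bash
python3 chk.py
```

```text
t 16.45 q [-0.527 -0.014  1.975  0.2    0.641  0.904] p [ 0.5291 -0.1779  0.2417] F [ 0.6  1.1 -2.2] M [0.25 0.54 0.3 ] w 0.0135
axis err deg 0.07154236075580522 yaw deg (cw from q=0) 72.02674890557577
mouth-seat ex,ey,n mm [-1.26  0.17  4.81]
Ftool [-0.5 -1.5  2. ] Mtool [ 0.4  -0.49 -0.21]
```

Call:
servo_tool --pt "0 0 2 0 0 0" --pt "0 0 4 0 0 0" --pt "0 0 5.5 0 0 0" --pt "0 0 7 0 0 0" --pt "0 0 7.5 0 0 0" --pt "0 0 7.5 0 0 0"

```text
clock: 17.05
position: [0.5324, -0.1787, 0.2372]
ee_rot: [0.084, 0.961, 0.006, 0.264]
contact_force: [-8.8, 4.7, 8.5]
width: 0.0135
```

```bash
python3 chk.py
```

```text
t 17.05 q [-0.525 -0.004  1.979  0.202  0.626  0.901] p [ 0.5324 -0.1787  0.2372] F [-8.8  4.7  8.5] M [0.47 1.   0.27] w 0.0135
axis err deg 0.052944966525393135 yaw deg (cw from q=0) 71.97863490672594
mouth-seat ex,ey,n mm [-0.55  0.43 -0.81]
Ftool [ -3.   -2.9 -12.4] Mtool [ 0.6  -0.95 -0.15]
```

Call:
servo_tool --pt "0 0 0 0 0 4" --pt "0 0 0 0 0 8" --pt "0 0 0 0 0 8"

```text
clock: 17.35
position: [0.5326, -0.1788, 0.2373]
ee_rot: [0.066, 0.959, -0.061, 0.27]
contact_force: [-8.8, 2.2, 8.0]
width: 0.0137
```

```bash
python3 chk.py|tail -3;python3 -c "
from h import *
print(telemetry.get_state()['effort'][5])"
```

```text
axis err deg 0.0882058833744232 yaw deg (cw from q=0) 80.05391625071921
mouth-seat ex,ey,n mm [-0.26  0.29 -0.8 ]
Ftool [ -3.5  -0.1 -11.6] Mtool [ 0.47 -1.05  0.31]
0.26461989618837833
```

Call:
servo_tool --pt "0 0 0 0 0 4" --pt "0 0 0 0 0 8" --pt "0 0 0 0 0 8"

```text
clock: 17.65
position: [0.5324, -0.1786, 0.2372]
ee_rot: [0.047, 0.952, -0.128, 0.273]
contact_force: [-8.3, 4.9, 8.2]
width: 0.0137
```

```bash
python3 chk.py|tail -3;python3 -c "
from h import *
print(telemetry.get_state()['effort'][5])"
```

```text
axis err deg 0.046208849665149446 yaw deg (cw from q=0) 88.03751970947529
mouth-seat ex,ey,n mm [-0.65  0.51 -0.79]
Ftool [ -3.5  -2.3 -11.9] Mtool [ 0.34 -1.11 -0.47]
0.2718235831707716
```

Call:
servo_tool --pt "0 0 0 0 0 4" --pt "0 0 0 0 0 6" --pt "0 0 0 0 0 6"

```text
clock: 17.95
position: [0.5323, -0.1784, 0.2371]
ee_rot: [0.032, 0.944, -0.177, 0.275]
contact_force: [-8.5, 5.5, 8.1]
width: 0.0133
```

```bash
python3 chk.py|tail -3;python3 -c "
from h import *
print(telemetry.get_state()['effort'][5])"
```

```text
axis err deg 0.02295790298309538 yaw deg (cw from q=0) 93.99739728824835
mouth-seat ex,ey,n mm [-0.86  0.68 -0.8 ]
Ftool [ -4.1  -2.5 -12.1] Mtool [ 0.27 -1.2  -0.24]
0.1811932772397995
```

```bash
cat > av.py <<'E'
from icp import *
F=[];M=[];E=[]
for i in range(6):
    s=telemetry.get_state();R0=rot(s['ee_rot']);F.append(R0.T@s['contact_force']);M.append(R0.T@s['moment']);E.append(s['effort'][5]);cams.get_image('scene')
m=s['position']+R0[:,2]*L-seat
print('yaw',round(np.degrees(np.arctan2(-R0[:,1]@ey,R0[:,1]@ex)),1),'ms',np.round([m@ex*1e3,m@ey*1e3,m@n*1e3],2),'F',np.round(np.mean(F,0),1),'M',np.round(np.mean(M,0),2),'+-',np.round(np.std(M,0)[2],2),'e6',np.round(np.mean(E),2),np.round(np.std(E),2),'t',round(s['clock'],2))
E
python3 av.py
```

```text
yaw 94.0 ms [-0.89  0.7  -0.8 ] F [ -4.2  -1.7 -12. ] M [ 0.36 -1.2  -0.09] +- 0.32 e6 0.09 0.04 t 18.2
```

Call:
servo_tool --pt "0 0 0 0 0 4" --pt "0 0 0 0 0 8" --pt "0 0 0 0 0 8"

```text
clock: 18.55
position: [0.5323, -0.1783, 0.237]
ee_rot: [0.013, 0.93, -0.243, 0.277]
contact_force: [-8.9, 5.5, 8.3]
width: 0.0137
```

```bash
python3 av.py
```

```text
yaw 101.9 ms [-0.94  0.74 -0.82] F [ -4.   -0.9 -12.4] M [ 0.25 -1.25 -0.27] +- 0.26 e6 0.29 0.09 t 18.8
```

Call:
servo_tool --pt "0 0 0 0 0 4" --pt "0 0 0 0 0 8" --pt "0 0 0 0 0 8"

```text
clock: 19.15
position: [0.5323, -0.1783, 0.237]
ee_rot: [-0.007, 0.91, -0.307, 0.277]
contact_force: [-8.2, 5.7, 8.0]
width: 0.0137
```

```bash
python3 av.py
```

```text
yaw 110.0 ms [-0.94  0.85 -0.81] F [ -4.6  -0.9 -12.4] M [ 0.1  -1.28 -0.08] +- 0.28 e6 0.14 0.1 t 19.4
```

Run:
```python
from ov import *
s=telemetry.get_state();im,d=snap('scene');np.savez('scene14.npz',im=im,d=d)
im2,d2=snap('top');np.savez('top14.npz',im=im2,d=d2)
def dr(c,im,b,sc,fn,R0,p):
    x0,y0,x1,y1=b;o=cv2.resize(im[y0:y1,x0:x1],None,fx=sc,fy=sc,interpolation=cv2.INTER_CUBIC)
    g=p-R0[:,2]*.0095
    for zz in (-.011,.011):
      for yy in (-.008,.008):
        P=proj(c,np.array([g+R0[:,0]*x+R0[:,1]*yy+R0[:,2]*zz for x in (-.055,.055)]))
        cv2.polylines(o,[np.round((P+.5-[x0,y0])*sc-.5).astype(np.int32)],False,(255,0,0),1)
    m=p+R0[:,2]*L
    for h in (0,.025): cv2.polylines(o,[np.round((proj(c,ring(m-h*R0[:,2],R0[:,1],-R0[:,0],.0156,6,np.pi/6))+.5-[x0,y0])*sc-.5).astype(np.int32)],True,(0,255,0),1)
    cv2.imwrite('pics/'+fn,o[...,::-1])
R0=rot(s['ee_rot']);p=s['position']
dr('scene',im,(180,70,270,160),6.5,'bar14.png',R0,p)
# old frames 8 with yaw 99.1
R8=rot([0.02,0.936,-0.219,0.276]);dr('scene',np.load('scene8.npz')['im'],(170,70,260,160),6.5,'bar8.png',R8/1,np.array([.5325,-.1786,.2371]))
dr('top',im2,(360,160,450,250),6.5,'bar14t.png',R0,p)
```

```text
(no output)
```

View pics/bar14.png

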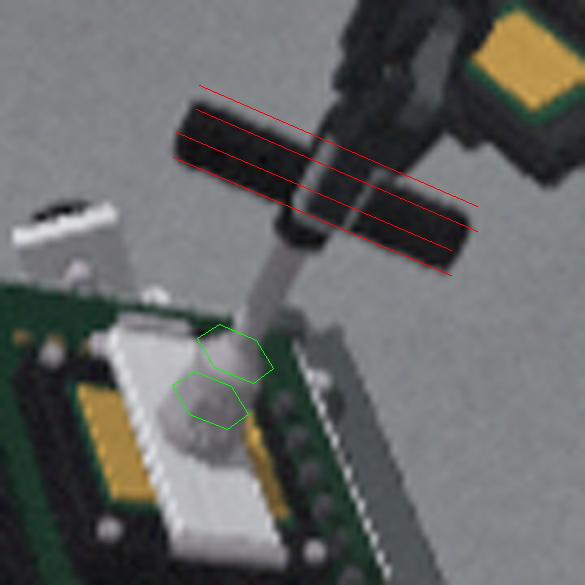

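View pics/bar14t.png

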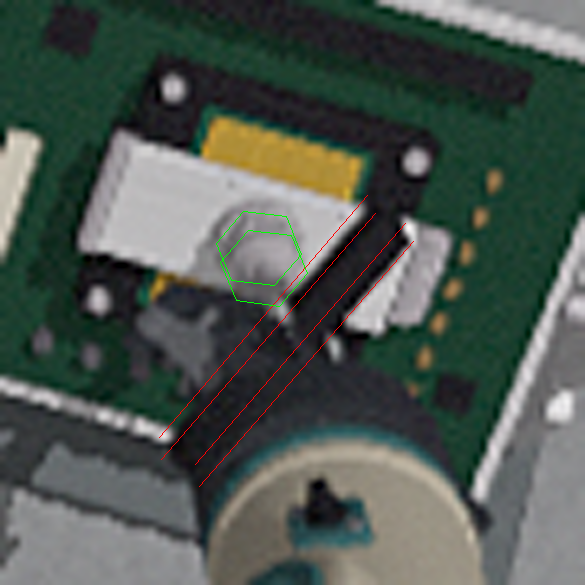

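Call:
servo_tool --pt "0 0 0 0 0 -5" --pt "0 0 0 0 0 -10" --pt "0 0 0 0 0 -15" --pt "0 0 0 0 0 -15"

```text
clock: 19.95
position: [0.5322, -0.1783, 0.2375]
ee_rot: [0.03, 0.943, -0.185, 0.276]
contact_force: [-12.0, 3.9, 10.6]
width: 0.0137
```

```bash
python3 av.py
```

```text
yaw 95.0 ms [-0.77  0.75 -0.43] F [ -4.7  -1.7 -15.7] M [ 0.28 -1.37 -0.03] +- 0.34 e6 -0.11 0.11 t 20.2
```

Call:
servo_tool --pt "0 0 0 0 0 -5" --pt "0 0 0 0 0 -10" --pt "0 0 0 0 0 -15" --pt "0 0 0 0 0 -15"

```text
clock: 20.65
position: [0.5318, -0.1784, 0.236]
ee_rot: [0.066, 0.959, -0.06, 0.269]
contact_force: [-6.4, 4.4, 3.9]
width: 0.0138
```

```bash
python3 av.py
```

```text
yaw 80.0 ms [-1.66  0.57 -1.44] F [-4.2 -2.2 -8. ] M [ 0.49 -0.94 -0.04] +- 0.31 e6 -0.08 0.11 t 20.9
```

Run:
```python
from bar import *
s=telemetry.get_state()
Is=[];Ds=[]
for i in range(4):
    im,d=snap('scene');Is.append(im);Ds.append(d)
np.savez('scene15.npz',im=np.mean(Is,0).astype(np.uint8),d=d)
bar('scene15.npz',s)
im=np.mean(Is,0).astype(np.uint8);cv2.imwrite('pics/scene15.png',cv2.resize(im[70:160,170:260,::-1],None,fx=6.5,fy=6.5,interpolation=cv2.INTER_CUBIC))
for f in ['scene7','scene8','scene14','scene15']:
    pass
im,d=snap('top');cv2.imwrite('pics/top15.png',cv2.resize(im[150:240,350:440,::-1],None,fx=6.5,fy=6.5,interpolation=cv2.INTER_CUBIC))
```

```text
scene15.npz centre mm [ 3.36  0.48 -8.4 ] rot deg (about tool x,y,z) [-0.9  -0.98 -0.38] 255
```

View pics/scene15.png

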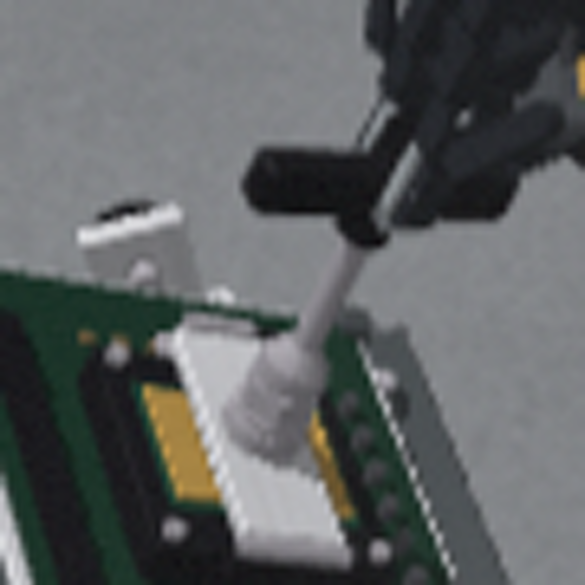

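View pics/top15.png

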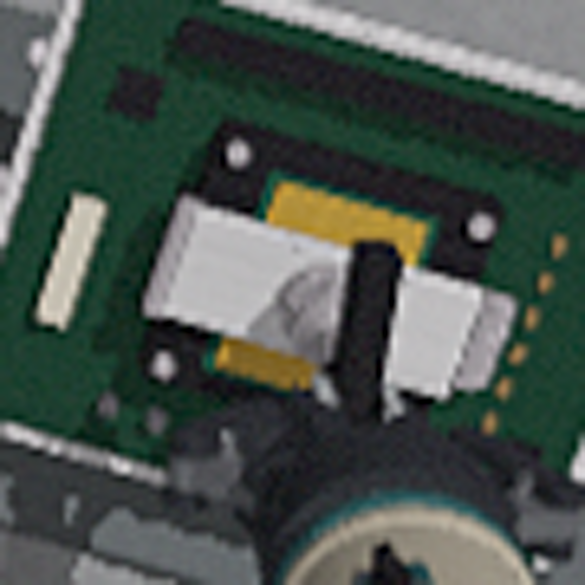

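```bash
cat > full.py <<'E'
from icp import *
def sdbox(T,h):
    a=np.abs(T)-h;return np.linalg.norm(np.maximum(a,0),axis=1)+np.minimum(a.max(1),0)
def full_sd(P): # local frame origin grip: x=tool y, y=tool x, z=up(-tool z)
    D=P+np.array([0,0,.111])
    return np.minimum.reduce([sdbox(P,np.array([.008,.055,.011])),sd_hex(D,.027,0,.025,0),sd_cyl(D,.006,0,.1),sd_cyl(D,.010,.085,.1)])
def fullfit(ds,p,q,c='scene',v=True):
    R0=rot(q);R0=R0
    A=np.stack([R0[:,1],R0[:,0],-R0[:,2]],1)
    C=np.concatenate([cloud(c,d).reshape(-1,3) for d in ds])
    Q0=(C-(p-R0[:,2]*.0095))@A
    Q0=Q0[np.isfinite(Q0[:,0])]
    sel=((np.abs(Q0[:,2])<.018)&(np.abs(Q0[:,1])>.018)&(np.abs(Q0[:,1])<.065)&(np.abs(Q0[:,0])<.025))|((Q0[:,2]<-.03)&(Q0[:,2]>-.103)&(np.hypot(Q0[:,0],Q0[:,1])<.024))
    Q0=Q0[sel];x=np.zeros(6)
    f=lambda x,Q:full_sd((Q-x[:3])@Ro.from_rotvec(x[3:]).as_matrix())
    for th in (.012,.008,.006,.004,.004):
        Q=Q0[np.abs(f(x,Q0))<th]
        r=least_squares(lambda x:f(x,Q),x,loss='soft_l1',f_scale=.001,x_scale=[.01]*3+[.1]*3);x=r.x
    M=Ro.from_rotvec(x[3:]).as_matrix()
    mouth=x[:3]+M@[0,0,-.111]
    print('grip off mm (tooly,toolx,up)',np.round(x[:3]*1e3,2),'rot deg',np.round(np.degrees(x[3:]),1),'mouth off (tooly,toolx,up; rel nominal)',np.round((mouth+[0,0,.111])*1e3,2),len(Q))
    W=A@M; g=(p-R0[:,2]*.0095)+A@x[:3]; mw=g-W[:,2]*.111
    return g,W,mw
E
python3 - <<'E'
from full import *
L8=lambda f:[np.load(f)['d']]
print('3');fullfit(L8('scene3.npz'),np.array([0.4953,0.2854,0.3456]),[0,.619,.786,0])
for f,p,q in [('scene5',[.5055,-.1669,.2944],[.217,.805,.522,.182]),('scene6',[.5218,-.1771,.2551],[.213,.808,.520,.178]),('scene7',[.5318,-.179,.2395],[.213,.808,.520,.178]),('scene8',[.5325,-.1786,.2371],[.02,.936,-.219,.276]),('scene10',[.5325,-.1785,.237],[-.007,.91,-.308,.277]),('scene12',[.503,-.1705,.2874],[-.028,.883,-.379,.277]),('scene13',[.5229,-.1764,.2539],[.084,.961,.006,.264]),('scene14',[.5323,-.1783,.237],[-.007,.91,-.307,.277])]:
    q=np.array(q)/np.linalg.norm(q)
    print(f,end=' ');g,W,mw=fullfit(L8(f+'.npz'),np.array(p),q);e=mw-seat;print('    mouth-seat(ex,ey,n)',np.round([e@ex*1e3,e@ey*1e3,e@n*1e3],2),'tilt deg',np.round(np.degrees(np.arccos(W[:,2]@n)),1))
ds=[cams.get_image('scene')[1] for i in range(4)];s=telemetry.get_state()
print('now',end=' ');g,W,mw=fullfit(ds,s['position'],s['ee_rot']);e=mw-seat;print('    mouth-seat(ex,ey,n)',np.round([e@ex*1e3,e@ey*1e3,e@n*1e3],2),'tilt deg',np.round(np.degrees(np.arccos(W[:,2]@n)),1))
E
```

```text
3
grip off mm (tooly,toolx,up) [-0.65  0.2  -2.98] rot deg [ 0.1  0.3 -0.2] mouth off (tooly,toolx,up; rel nominal) [-1.18  0.33 -2.98] 724
scene5 grip off mm (tooly,toolx,up) [-0.05  0.57 -1.89] rot deg [-0.1  0.4  0.2] mouth off (tooly,toolx,up; rel nominal) [-0.91  0.4  -1.88] 380
    mouth-seat(ex,ey,n) [ 5.55  4.44 61.28] tilt deg 0.3
scene6 grip off mm (tooly,toolx,up) [-0.3   0.66 -1.31] rot deg [-0.6  0.5  0.1] mouth off (tooly,toolx,up; rel nominal) [-1.18 -0.48 -1.3 ] 346
    mouth-seat(ex,ey,n) [-1.22 -1.59 18.7 ] tilt deg 0.8
scene7 grip off mm (tooly,toolx,up) [-0.28  1.04 -1.84] rot deg [-0.5  0.6  0.3] mouth off (tooly,toolx,up; rel nominal) [-1.42  0.04 -1.83] 336
    mouth-seat(ex,ey,n) [-1.14  0.12 -0.42] tilt deg 0.8
scene8 grip off mm (tooly,toolx,up) [ 0.5   0.6  -2.38] rot deg [-0.5  0.2  0.6] mouth off (tooly,toolx,up; rel nominal) [ 0.07 -0.35 -2.37] 494
    mouth-seat(ex,ey,n) [-1.09  0.51 -3.28] tilt deg 0.6
scene10 grip off mm (tooly,toolx,up) [ 0.39  0.55 -2.14] rot deg [-0.4  0.3  0.2] mouth off (tooly,toolx,up; rel nominal) [-0.12 -0.15 -2.14] 504
    mo
[... 171 characters left out ...]
) [ 0.88  0.38 -2.19] 554
    mouth-seat(ex,ey,n) [ 0.43 -1.59 55.76] tilt deg 0.3
scene13 grip off mm (tooly,toolx,up) [ 0.37  0.94 -2.11] rot deg [-0.5  0.  -0.1] mouth off (tooly,toolx,up; rel nominal) [ 0.34 -0.07 -2.11] 414
    mouth-seat(ex,ey,n) [ 1.000e-02 -5.500e-01  1.643e+01] tilt deg 0.5
scene14 grip off mm (tooly,toolx,up) [ 0.68  0.95 -2.22] rot deg [-0.5  0.4 -0.3] mouth off (tooly,toolx,up; rel nominal) [-0.12 -0.03 -2.21] 503
    mouth-seat(ex,ey,n) [-0.9   0.99 -3.06] tilt deg 0.7
now grip off mm (tooly,toolx,up) [ 0.53  4.36 -0.02] rot deg [-2.1  0.3 -0. ] mouth off (tooly,toolx,up; rel nominal) [0.02 0.23 0.06] 1751
    mouth-seat(ex,ey,n) [-1.34  0.61 -1.36] tilt deg 2.2
```

Call:
servo_tool --pt "0 0 -4 0 0 0" --pt "0 0 -8 0 0 0" --pt "0 0 -14 0 0 0" --pt "0 0 -25 0 0 0" --pt "0 0 -40 0 0 0" --pt "0 0 -60 0 0 0" --pt "0 0 -60 0 0 0" --pt "0 0 -60 0 0 0"

```text
clock: 22.2
position: [0.5032, -0.1701, 0.2886]
ee_rot: [0.067, 0.958, -0.061, 0.271]
contact_force: [-0.5, -0.2, -4.2]
width: 0.0136
```

```bash
python3 chk.py
python3 - <<'E'
from sink import *
from full import fullfit
new=[];I=[]
for i in range(8):
    im,d=snap('scene');new.append(d);I.append(im)
np.savez('scene_new2.npz',d=np.array(new),im=np.mean(I,0))
meas('scene',[np.load(f'scene{f}.npz')['d'] for f in '0345'],'before')
meas('scene',np.load('scene_new.npz')['d'],'after1')
meas('scene',new,'after2')
s=telemetry.get_state();fullfit(new[:4],s['position'],s['ee_rot'])
nt=[cams.get_image('top') for i in range(4)]
meas('top',[np.load('top0.npz')['d'],np.load('top3.npz')['d']],'before');meas('top',[np.load('top12.npz')['d']],'after1');meas('top',[x[1] for x in nt],'after2')
im=np.mean(I,0).astype(np.uint8);cv2.imwrite('pics/scene16.png',cv2.resize(im[70:160,170:260,::-1],None,fx=6.5,fy=6.5,interpolation=cv2.INTER_CUBIC))
E
```

```text
t 22.2 q [-0.547 -0.1    1.932  0.186  0.766  1.053] p [ 0.5032 -0.1701  0.2886] F [-0.5 -0.2 -4.2] M [ 0.18  0.58 -0.04] w 0.0136
axis err deg 0.26153102934313077 yaw deg (cw from q=0) 80.01146324455716
mouth-seat ex,ey,n mm [ 1.36 -0.25 58.91]
Ftool [-2.7 -0.2  3.3] Mtool [ 0.08 -0.6   0.03]
scene before [-0.67 -0.76 -0.05] 351 bridge -17.2 246 icp-bridge 17.15 flange-br 16.97 67 head-br 27.59 30
scene after1 [-0.58 -0.51 -2.12] 709 bridge -17.34 510 icp-bridge 15.23 flange-br 14.86 116 head-br 25.84 65
scene after2 [-0.72 -0.59 -1.3 ] 704 bridge -17.3 497 icp-bridge 16.0 flange-br 15.49 121 head-br 26.67 65
grip off mm (tooly,toolx,up) [ 0.45 17.44 -9.01] rot deg [-7.3  0.5  0.8] mouth off (tooly,toolx,up; rel nominal) [-0.5   3.27 -8.1 ] 1625
top before [-0.   -0.71  0.  ] 228 bridge -17.46 247 icp-bridge 17.46 flange-br 17.28 61 head-br 27.44 24
top after1 [-0.78 -0.38 -0.81] 84 bridge -17.42 124 icp-bridge 16.61 flange-br 15.76 23 head-br 25.11 9
top after2 [-0.4  -0.84 -1.27] 264 bridge -17.44 322 icp-bridge 16.17 flange-br 15.58 63 head-br 25.94 6
```

View pics/scene16.png

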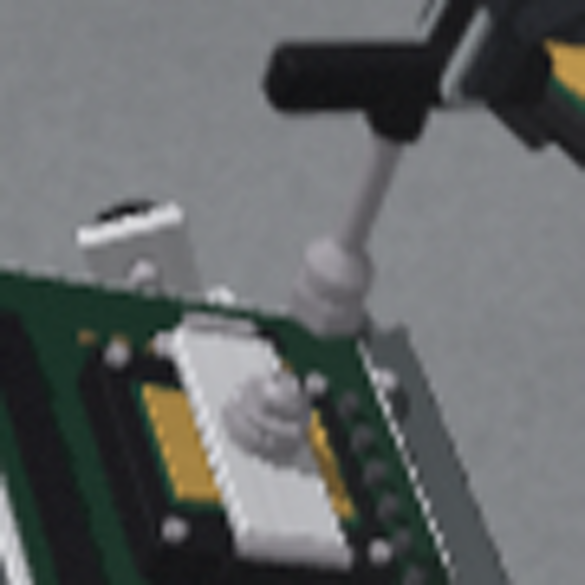

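Call:
servo_tool --pt "0 0 0 0 0 0" --pt "0 0 0 0 0 0" --hand 255 --grip_force 120

```text
clock: 23.0
position: [0.5024, -0.1696, 0.2866]
ee_rot: [0.066, 0.959, -0.061, 0.269]
contact_force: [-0.0, -0.3, -2.4]
width: 0.0123
```

Run:
```python
from sink import *
from full import fullfit
d0=np.load('scene_new2.npz')['d']
s=telemetry.get_state();st()
fullfit(d0[:2],s['position'],s['ee_rot']);fullfit(d0[6:],s['position'],s['ee_rot'])
nd=[];I=[]
for i in range(3):
    im,d=snap('scene');nd.append(d);I.append(im)
fullfit(nd,s['position'],s['ee_rot'])
im=np.mean(I,0).astype(np.uint8);cv2.imwrite('pics/scene17.png',cv2.resize(im[40:160,170:290,::-1],None,fx=5,fy=5,interpolation=cv2.INTER_CUBIC))
```

```text
t 23.0 q [-0.546 -0.098  1.933  0.186  0.767  1.053] p [ 0.5024 -0.1696  0.2866] F [-0.  -0.3 -2.4] M [0.16 0.53 0.01] w 0.0123
grip off mm (tooly,toolx,up) [ 0.67 17.7  -8.89] rot deg [-7.2  0.6  0.8] mouth off (tooly,toolx,up; rel nominal) [-0.38  3.81 -8.01] 822
grip off mm (tooly,toolx,up) [  0.1   16.52 -10.38] rot deg [-8.1  0.9  0.7] mouth off (tooly,toolx,up; rel nominal) [-1.5   0.9  -9.27] 787
grip off mm (tooly,toolx,up) [ 0.24 16.25 -9.77] rot deg [-7.2  0.7  0.7] mouth off (tooly,toolx,up; rel nominal) [-1.04  2.41 -8.9 ] 1190
```

View pics/scene17.png

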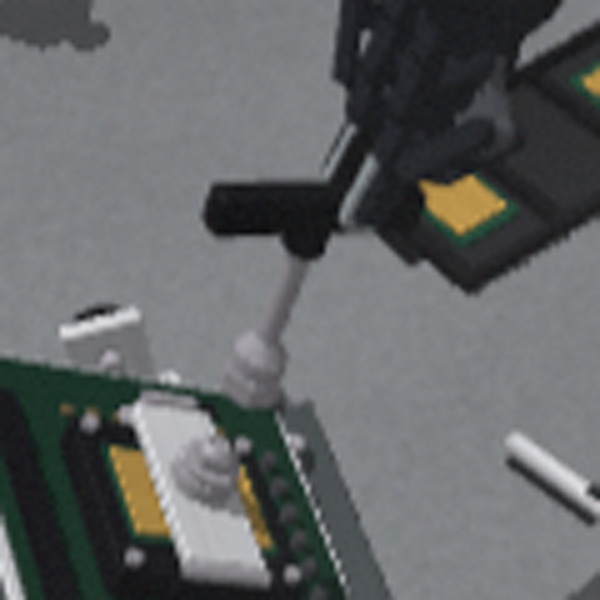

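```bash
cat > tr.py <<'E'
from plan import *
def toolpose(g,W,off,rv):
    """driver grip pos g, driver axes W (x=toolY-ish,z=up) -> tool p,R given fit off (m, tooly,toolx,up) and rv deg"""
    M=Ro.from_rotvec(np.radians(rv)).as_matrix()
    A=W@M.T
    R=np.stack([A[:,1],A[:,0],-A[:,2]],1)
    p=g-A@np.array(off)+R[:,2]*.0095
    return p,R
def dax(z,xh):
    z=np.array(z,float);z/=np.linalg.norm(z);x=np.array(xh,float);x-=z*(x@z);x/=np.linalg.norm(x)
    return np.stack([x,np.cross(z,x),z],1)
def relfrom(p0,R0,p,R): return np.r_[R0.T@(p-p0)*1000,np.degrees(Ro.from_matrix(R0.T@R).as_rotvec())]
def pr(r,N):
    for i in range(1,N+1): print([float(v) for v in np.round(r*i/N,1)],end=', ')
    print()
E
python3 - <<'E'
from tr import *
off=[.0003,.0165,-.0097];rv=[-7.3,.7,.7]
s=telemetry.get_state();R0=rot(s['ee_rot']);p0=s['position']
a=np.radians(13.6)
W=dax([0,0,1],[np.cos(a),np.sin(a),0])
p2,R2=toolpose(np.array([.4955,.286,.350]),W,off,rv)
p3,R3=toolpose(np.array([.4955,.286,.213]),W,off,rv)
rv1=Ro.from_matrix(R0.T@R2).as_rotvec();print('total turn',np.degrees(rv1))
Rm=R0@Ro.from_rotvec(rv1*.5).as_matrix();pm=np.array([.47,.06,.40])
r=relfrom(p0,R0,pm,Rm);print(np.round(r,1),np.linalg.norm(r[:3]),np.linalg.norm(r[3:]));pr(r,8)
r=relfrom(pm,Rm,p2,R2);print(np.round(r,1),np.linalg.norm(r[:3]),np.linalg.norm(r[3:]));pr(r,8)
print(p2,p3,R2)
E
```

```text
total turn [  40.28219596  -10.35269835 -104.23785226]
[  13.2 -210.4 -148.9   20.1   -5.2  -52.1] 258.12634205951804 56.114533584773746
[1.7, -26.3, -18.6, 2.5, -0.6, -6.5], [3.3, -52.6, -37.2, 5.0, -1.3, -13.0], [5.0, -78.9, -55.9, 7.6, -1.9, -19.5], [6.6, -105.2, -74.5, 10.1, -2.6, -26.1], [8.3, -131.5, -93.1, 12.6, -3.2, -32.6], [9.9, -157.8, -111.7, 15.1, -3.9, -39.1], [11.6, -184.1, -130.3, 17.6, -4.5, -45.6], [13.2, -210.4, -148.9, 20.1, -5.2, -52.1], 
[ 155.5 -127.7   84.3   20.1   -5.2  -52.1] 218.19690870723278 56.114533584773746
[19.4, -16.0, 10.5, 2.5, -0.6, -6.5], [38.9, -31.9, 21.1, 5.0, -1.3, -13.0], [58.3, -47.9, 31.6, 7.6, -1.9, -19.5], [77.8, -63.9, 42.1, 10.1, -2.6, -26.1], [97.2, -79.8, 52.7, 12.6, -3.2, -32.6], [116.7, -95.8, 63.2, 15.1, -3.9, -39.1], [136.1, -111.8, 73.8, 17.6, -4.5, -45.6], [155.5, -127.7, 84.3, 20.1, -5.2, -52.1], 
[0.49887617 0.26995752 0.34809725] [0.49887617 0.26995752 0.21109725] [[-0.22213206  0.97486378 -0.01726174]
 [ 0.96669261  0.22250958  0.12647091]
 [ 0.12713281  0.01140644 -0.99182012]]
```

Call:
servo_tool --pt "1.7 -26 -18.6 2.5 -0.6 -6.5" --pt "3.3 -52.6 -37.2 5 -1.3 -13" --pt "5 -78.9 -55.9 7.6 -1.9 -19.5" --pt "6.6 -105.2 -74.5 10.1 -2.6 -26.1" --pt "8.3 -131.5 -93.1 12.6 -3.2 -32.6" --pt "9.9 -157.8 -111.7 15.1 -3.9 -39.1" --pt "11.6 -184.1 -130.3 17.6 -4.5 -45.6" --pt "13.2 -210.4 -148.9 20.1 -5.2 -52.1"

```text
clock: 23.95
position: [0.4698, 0.0608, 0.401]
ee_rot: [0.012, 0.895, 0.409, 0.177]
contact_force: [1.4, 0.2, -2.0]
width: 0.0126
```

Call:
servo_tool --pt "19.4 -16 10.5 2.5 -0.6 -6.5" --pt "38.9 -31.9 21.1 5 -1.3 -13" --pt "58.3 -47.9 31.6 7.6 -1.9 -19.5" --pt "77.8 -63.9 42.1 10.1 -2.6 -26.1" --pt "97.2 -79.8 52.7 12.6 -3.2 -32.6" --pt "116.7 -95.8 63.2 15.1 -3.9 -39.1" --pt "136.1 -111.8 73.8 17.6 -4.5 -45.6" --pt "155.5 -127.7 84.3 20.1 -5.2 -52.1"

```text
clock: 24.75
position: [0.5, 0.2711, 0.3479]
ee_rot: [-0.045, 0.621, 0.782, 0.044]
contact_force: [1.4, -0.7, -1.9]
width: 0.0123
```

Call:
servo_tool --pt "0 0 0 0 0 0" --pt "0 0 0 0 0 0" --pt "0 0 0 0 0 0"

```text
clock: 25.05
position: [0.4991, 0.2693, 0.3482]
ee_rot: [-0.045, 0.623, 0.78, 0.044]
contact_force: [-0.3, -0.0, -2.9]
width: 0.0127
```

Run:
```python
from full import *
from tr import *
s=st()
off=[.0003,.0165,-.0097];rv=[-7.3,.7,.7];a=np.radians(13.6)
W=dax([0,0,1],[np.cos(a),np.sin(a),0])
nd=[];I=[]
for i in range(2):
    im,d=snap('scene');nd.append(d);I.append(im)
g,Wn,mw=fullfit(nd,s['position'],s['ee_rot'])
print('driver grip',np.round(g,4),'mouth',np.round(mw,4),'z axis',np.round(Wn[:,2],3),'yaw',np.degrees(np.arctan2(Wn[1,0],Wn[0,0])))
u=proj('scene',s['position'][None])[0].astype(int);print(u)
im=np.mean(I,0).astype(np.uint8);cv2.imwrite('pics/scene18.png',cv2.resize(im[max(u[1]-70,0):u[1]+80,u[0]-75:u[0]+75,::-1],None,fx=4,fy=4,interpolation=cv2.INTER_CUBIC))
```

```text
t 25.05 q [0.291 0.199 1.333 0.125 1.588 0.072] p [0.4991 0.2693 0.3482] F [-0.3 -0.  -2.9] M [-0.21 -0.03  0.05] w 0.0127
grip off mm (tooly,toolx,up) [-0.36 16.94 -9.22] rot deg [-7.9  0.5  0.6] mouth off (tooly,toolx,up; rel nominal) [-1.24  1.64 -8.16] 1221
driver grip [0.4951 0.2856 0.3506] mouth [0.4959 0.2843 0.2396] z axis [-0.007  0.011  1.   ] yaw 13.388122312277188
[379 191]
```

View pics/scene18.png

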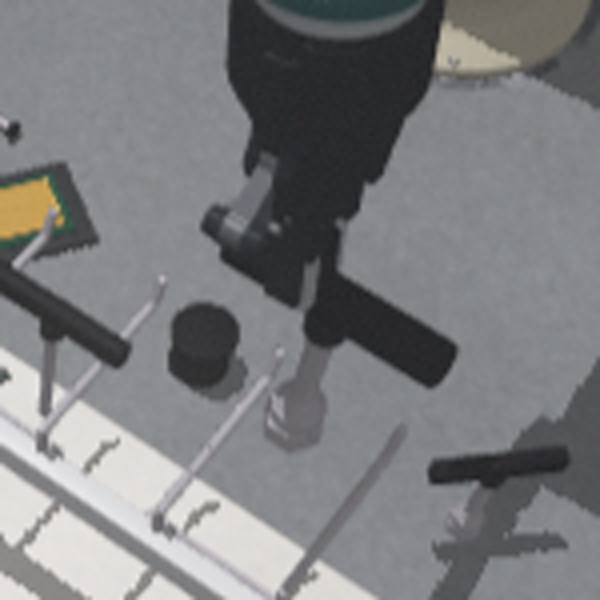

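Call:
servo_tool --pt "-5.1 -0.5 40 0 0 0" --pt "-10.2 -0.9 80 0 0 0" --pt "-14 -1.3 110 0 0 0" --pt "-16 -1.4 125 0 0 0" --pt "-17.2 -1.6 135 0 0 0" --pt "-17.2 -1.6 135 0 0 0"

```text
clock: 25.75
position: [0.4985, 0.269, 0.2112]
ee_rot: [-0.046, 0.623, 0.78, 0.043]
contact_force: [-0.3, 0.0, -3.0]
width: 0.0125
```

Run:
```python
from full import *
s=st()
im,d=snap('scene')
g,Wn,mw=fullfit([d],s['position'],s['ee_rot']);print(np.round(g,4),np.round(Wn[:,2],3))
u=proj('scene',s['position'][None])[0].astype(int)
cv2.imwrite('pics/scene19.png',cv2.resize(im[max(u[1]-70,0):u[1]+80,u[0]-75:u[0]+75,::-1],None,fx=4,fy=4,interpolation=cv2.INTER_CUBIC))
```

```text
t 25.75 q [0.291 0.256 1.592 0.131 1.277 0.031] p [0.4985 0.269  0.2112] F [-0.3  0.  -3. ] M [-0.15 -0.01 -0.01] w 0.0125
grip off mm (tooly,toolx,up) [-0.38 17.86 -8.91] rot deg [-8.8  0.6  0.4] mouth off (tooly,toolx,up; rel nominal) [-1.49  0.89 -7.6 ] 410
[0.4942 0.2862 0.2141] [-0.006  0.027  1.   ]
```

View pics/scene19.png

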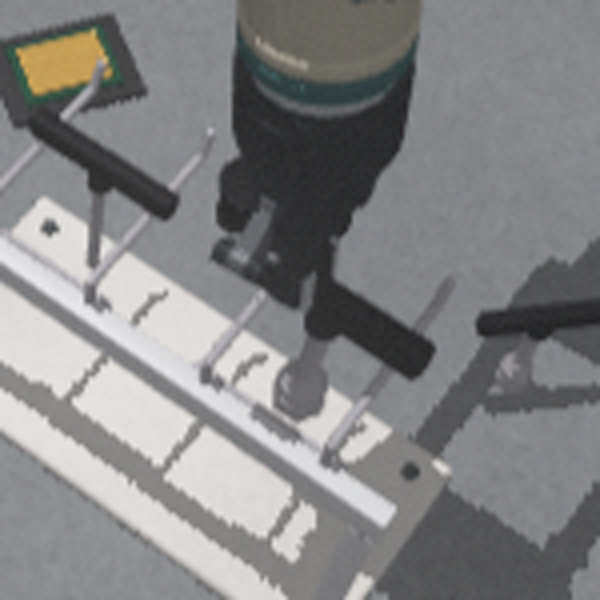

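Call:
servo_tool --pt "-0.3 0 2 0 0 0" --pt "-0.4 0 3.5 0 0 0" --pt "-0.4 0 3.5 0 0 0"

```text
clock: 26.1
position: [0.4993, 0.27, 0.2089]
ee_rot: [-0.045, 0.622, 0.78, 0.044]
contact_force: [0.2, 0.1, -3.3]
width: 0.0125
```

Call:
servo_tool --pt "0 0 0 0 0 0" --pt "0 0 0 0 0 0" --pt "0 0 0 0 0 0" --pt "2 0 -15 0 0 0" --pt "4 0 -30 0 0 0" --pt "6 0 -45 0 0 0" --hand 60

```text
clock: 26.7
position: [0.4985, 0.2701, 0.2545]
ee_rot: [-0.046, 0.622, 0.78, 0.044]
contact_force: [1.2, 1.0, 0.7]
width: 0.0655
```

Run:
```python
from full import *
from tr import *
s=st()
ims=[snap('scene') for i in range(2)]
# fit driver upright at hook using pseudo tool pose
a=np.radians(13.6);R=toolR([0,0,-1],[np.cos(a),np.sin(a),0]);from scipy.spatial.transform import Rotation as Q
q=Q.from_matrix(R).as_quat();q=[q[3],*q[:3]]
g,W,mw=fullfit([x[1] for x in ims],np.array([.4955,.286,.2015]),q);print('grip',np.round(g,4),'z',np.round(W[:,2],3),'yaw',np.degrees(np.arctan2(W[1,0],W[0,0])))
print('rel',np.round(rel([.4955,.286,.25],R),1))
im=ims[0][0];u=proj('scene',s['position'][None])[0].astype(int)
cv2.imwrite('pics/scene20.png',cv2.resize(im[max(u[1]-50,0):u[1]+100,u[0]-75:u[0]+75,::-1],None,fx=4,fy=4,interpolation=cv2.INTER_CUBIC))
```

```text
t 26.7 q [0.292 0.231 1.518 0.128 1.374 0.044] p [0.4985 0.2701 0.2545] F [1.2 1.  0.7] M [-0.04  0.02 -0.02] w 0.0655
grip off mm (tooly,toolx,up) [ 0.5  -0.87 -0.45] rot deg [-0.2  0.2 -1.2] mouth off (tooly,toolx,up; rel nominal) [ 0.16 -1.23 -0.45] 832
grip [0.4962 0.2853 0.2105] z [0.002 0.004 1.   ] yaw 12.380208544584944
rel [15.1 -1.   8.2  1.  -7.3 -0.7]
```

View pics/scene20.png

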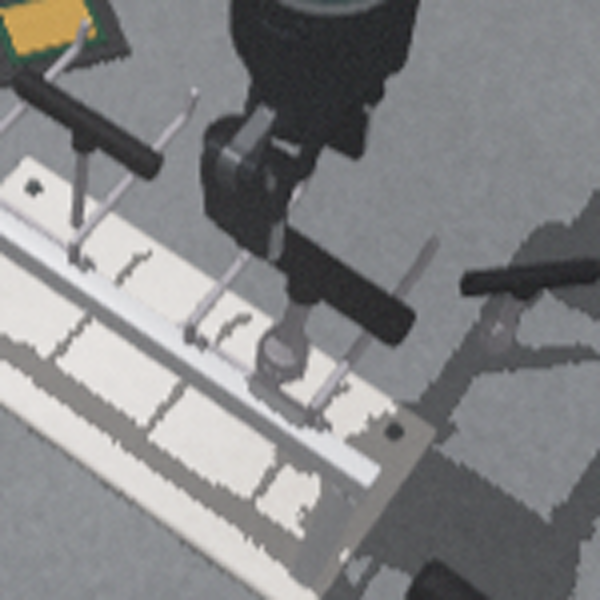

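Call:
servo_tool --pt "8 -0.5 2 0.5 -3.6 -0.5" --pt "15 -1 5 1 -7.3 -1" --pt "15 -1 8 1 -7.3 -1" --pt "15 -1 8 1 -7.3 -1" --pt "15 -1 8 1 -7.3 -1"

```text
clock: 27.3
position: [0.4939, 0.2846, 0.2471]
ee_rot: [-0.001, 0.617, 0.787, -0.003]
contact_force: [-0.5, -0.2, 0.5]
width: 0.0651
```

Run:
```python
from tr import *
st();a=np.radians(13.2);R=toolR([0,0,-1],[np.cos(a),np.sin(a),0])
print(np.round(rel([.4957,.2853,.2012],R),1))
```

```text
t 27.3 q [0.401 0.263 1.484 0.    1.401 0.159] p [0.4939 0.2846 0.2471] F [-0.5 -0.2  0.5] M [-0.    0.   -0.05] w 0.0651
[ 0.3  2.2 45.9 -0.3  0.1  0.6]
```

Call:
servo_tool --pt "0.3 1.2 18 -0.2 0 0.4" --pt "0.3 1.2 36 -0.2 0 0.4" --pt "0.3 1.2 46 -0.2 0 0.4" --pt "0.3 1.2 46 -0.2 0 0.4"

```text
clock: 27.7
position: [0.4942, 0.2847, 0.2002]
ee_rot: [-0.001, 0.62, 0.785, -0.002]
contact_force: [0.4, -0.8, 0.5]
width: 0.0654
```

Call:
servo_tool --pt "0 0 0 0 0 0" --pt "0 0 0 0 0 0" --pt "0 0 0 0 0 0" --pt "0 0 0 0 0 0" --pt "0 0 0 0 0 0" --pt "0 0 0 0 0 0" --hand 255 --grip_force 120

```text
clock: 28.3
position: [0.4958, 0.2861, 0.2028]
ee_rot: [0.001, 0.619, 0.785, 0.0]
contact_force: [0.3, -0.2, 5.5]
width: 0.0131
```

Call:
servo_tool --pt "0 0 -10 0 0 0" --pt "0 0 -30 0 0 0" --pt "0 0 -60 0 0 0" --pt "0 0 -90 0 0 0" --pt "0 0 -120 0 0 0" --pt "0 0 -145 0 0 0" --pt "0 0 -145 0 0 0" --pt "0 0 -145 0 0 0"

```text
clock: 29.1
position: [0.4945, 0.2858, 0.3457]
ee_rot: [-0.0, 0.619, 0.785, -0.002]
contact_force: [-0.4, -0.1, -3.2]
width: 0.0134
```

Run:
```python
from full import *
s=st()
ds=[snap('scene')[1] for i in range(3)]
g,W,mw=fullfit(ds,s['position'],s['ee_rot'])
```

```text
t 29.1 q [ 4.030e-01  2.320e-01  1.290e+00 -1.000e-03  1.623e+00  1.680e-01] p [0.4945 0.2858 0.3457] F [-0.4 -0.1 -3.2] M [ 0.    0.05 -0.02] w 0.0134
grip off mm (tooly,toolx,up) [-0.41 -1.1  -2.91] rot deg [ 0.1 -0.  -0.5] mouth off (tooly,toolx,up; rel nominal) [-0.37 -0.93 -2.91] 2151
```

```bash
cat >> tr.py <<'E'
DX=-.0013
def scpose(yawdeg,h,lat=(0,0),seat=seat):
    R=scR(np.radians(yawdeg));return seat+n*(L+h)-R[:,0]*DX+lat[0]*ex+lat[1]*ey,R
E
python3 - <<'E'
from tr import *
s=telemetry.get_state();R0=rot(s['ee_rot']);p0=s['position']
p2,R2=scpose(37,.025)
rv=Ro.from_matrix(R0.T@R2).as_rotvec();Rm=R0@Ro.from_rotvec(rv*.45).as_matrix();pm=np.array([.485,.06,.39])
r=relfrom(p0,R0,pm,Rm);print(np.linalg.norm(r[:3]),np.linalg.norm(r[3:]));pr(r,7)
pm2,_=scpose(37,.06)
r=relfrom(pm,Rm,pm2,R2);print(np.linalg.norm(r[:3]),np.linalg.norm(r[3:]));pr(r,8)
E
```

```text
230.36250973540976 33.431001158678505
[-31.1, -8.8, -6.4, -2.2, 0.1, 4.2], [-62.1, -17.6, -12.8, -4.4, 0.3, 8.5], [-93.2, -26.4, -19.3, -6.6, 0.4, 12.7], [-124.2, -35.2, -25.7, -8.8, 0.6, 16.9], [-155.3, -44.0, -32.1, -11.0, 0.7, 21.2], [-186.3, -52.8, -38.5, -13.2, 0.8, 25.4], [-217.4, -61.6, -44.9, -15.4, 1.0, 29.6], 
250.6502334475741 40.86011252727374
[-27.8, 7.0, 12.5, -2.4, 0.1, 4.5], [-55.7, 14.1, 25.1, -4.7, 0.3, 9.1], [-83.5, 21.1, 37.6, -7.1, 0.4, 13.6], [-111.4, 28.2, 50.1, -9.4, 0.6, 18.1], [-139.2, 35.2, 62.6, -11.8, 0.7, 22.6], [-167.0, 42.3, 75.2, -14.1, 0.9, 27.2], [-194.9, 49.3, 87.7, -16.5, 1.0, 31.7], [-222.7, 56.4, 100.2, -18.8, 1.2, 36.2],
```

Call:
servo_tool --pt "-20 -6 -20 0 0 2" --pt "-62 -17.6 -40 -4 0.3 8.5" --pt "-93 -26.4 -44 -6.6 0.4 12.7" --pt "-124 -35.2 -44 -8.8 0.6 16.9" --pt "-155 -44 -45 -11 0.7 21.2" --pt "-186 -52.8 -45 -13.2 0.8 25.4" --pt "-217 -61.6 -45 -15.4 1 29.6" --pt "-217 -61.6 -45 -15.4 1 29.6"

```text
clock: 30.05
position: [0.4833, 0.0573, 0.3902]
ee_rot: [0.076, 0.795, 0.592, 0.106]
contact_force: [-0.3, 0.4, -2.8]
width: 0.0131
```

Call:
servo_tool --pt "-27.8 7 9 -2.4 0.1 4.5" --pt "-55.7 14 20 -4.7 0.3 9.1" --pt "-83.5 21 33 -7.1 0.4 13.6" --pt "-111 28.2 46 -9.4 0.6 18.1" --pt "-139 35.2 60 -11.8 0.7 22.6" --pt "-167 42.3 74 -14.1 0.9 27.2" --pt "-195 49.3 87.7 -16.5 1 31.7" --pt "-222.7 56.4 100 -18.8 1.2 36.2"

```text
clock: 30.85
position: [0.5028, -0.1678, 0.2884]
ee_rot: [0.157, 0.915, 0.294, 0.228]
contact_force: [0.6, -0.4, -2.8]
width: 0.0132
```

Call:
servo_tool --pt "0 0 0 0 0 0" --pt "0 0 0 0 0 0" --pt "0 0 0 0 0 0"

```text
clock: 31.15
position: [0.5042, -0.1671, 0.291]
ee_rot: [0.158, 0.914, 0.296, 0.229]
contact_force: [-0.3, 0.3, -1.9]
width: 0.0133
```

Run:
```python
from full import *
from tr import *
from sink import meas
s=st()
ds=[];I=[]
for i in range(4):
    im,d=snap('scene');ds.append(d);I.append(im)
g,W,mw=fullfit(ds,s['position'],s['ee_rot'])
meas('scene',ds,'now')
# vision-based: driver axis vs screw centre in scene frame (screw icp scene lateral)
e=mw-SE['scene'];print('mouth rel SE (ex,ey,n)',np.round([e@ex*1e3,e@ey*1e3,e@n*1e3],2))
R0=rot(s['ee_rot']);m=s['position']+R0[:,2]*L+R0[:,0]*DX-seat;print('FK mouth-seat',np.round([m@ex*1e3,m@ey*1e3,m@n*1e3],2))
p,R=scpose(37,.018);print(np.round(rel(p,R),2))
im=np.mean(I,0).astype(np.uint8);cv2.imwrite('pics/scene21.png',cv2.resize(im[100:160,180:240,::-1],None,fx=10,fy=10,interpolation=cv2.INTER_CUBIC))
```

```text
t 31.15 q [-0.544 -0.1    1.925  0.191  0.778  0.301] p [ 0.5042 -0.1671  0.291 ] F [-0.3  0.3 -1.9] M [0.2  0.52 0.03] w 0.0133
grip off mm (tooly,toolx,up) [ 0.   -0.81 -1.93] rot deg [ 0.  -0.5 -1.2] mouth off (tooly,toolx,up; rel nominal) [ 1.02 -0.76 -1.93] 1359
scene now [-0.63 -0.68 -1.22] 347 bridge -17.37 248 icp-bridge 16.16 flange-br 15.99 65 head-br 26.41 29
mouth rel SE (ex,ey,n) [ 2.82  0.51 58.87]
FK mouth-seat [ 1.66  2.64 60.93]
[-3.12e+00 -4.80e-01  4.34e+01 -1.00e-02 -3.20e-01  6.00e-02]
```

View pics/scene21.png

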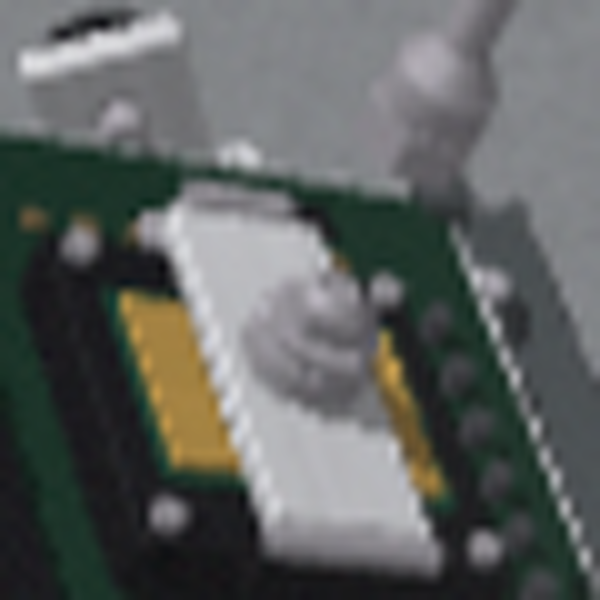

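Call:
servo_tool --pt "-1.5 -0.2 10 0 -0.3 0" --pt "-3 -0.5 22 0 -0.3 0" --pt "-3 -0.5 34 0 -0.3 0" --pt "-3 -0.5 41 0 -0.3 0" --pt "-3 -0.5 41 0 -0.3 0" --pt "-3 -0.5 41 0 -0.3 0" --pt "-3 -0.5 41 0 -0.3 0"

```text
clock: 32.05
position: [0.5228, -0.1759, 0.2557]
ee_rot: [0.16, 0.915, 0.295, 0.227]
contact_force: [-0.2, -0.2, -3.5]
width: 0.0135
```

Run:
```python
from full import *
from tr import *
s=st();R0=rot(s['ee_rot'])
E={}
for c in ['scene','top']:
    D=[];
    for i in range(3):
        im,d=snap(c);D.append(d)
    np.savez(c+'22.npz',im=im,d=np.array(D))
    C=np.concatenate([cloud(c,d).reshape(-1,3) for d in D])
    zt=R0[:,2];m=s['position']+zt*L+R0[:,0]*DX
    A=np.stack([R0[:,1],R0[:,0],-zt],1)
    t,k,e,sg=icp(C,m,A,driver_sd,lambda P:(P[:,2]>-.004)&(P[:,2]<.07)&(np.hypot(P[:,0],P[:,1])<.022))
    mv=m+A@t
    scr=SE[c]+(-.00065*ex-.0007*ey if c=='scene' else -.0002*ex-.00085*ey)
    v=mv-scr
    print(c,'drv fit (tooly,toolx,up)',np.round(t*1e3,2),k,' vision driver-screw ex,ey,n',np.round([v@ex*1e3,v@ey*1e3,v@n*1e3],2))
m=m-seat;print('FK',np.round([m@ex*1e3,m@ey*1e3,m@n*1e3],2))
```

```text
t 32.05 q [-0.532 -0.038  1.96   0.195  0.679  0.297] p [ 0.5228 -0.1759  0.2557] F [-0.2 -0.2 -3.5] M [0.16 0.57 0.02] w 0.0135
scene drv fit (tooly,toolx,up) [ 0.08  0.23 -0.39] 624  vision driver-screw ex,ey,n [ 0.84 -1.98 19.64]
top drv fit (tooly,toolx,up) [-0.88 -1.96  2.43] 252  vision driver-screw ex,ey,n [ 0.34 -1.76 20.12]
FK [-0.03 -0.85 20.16]
```

Call:
servo_tool --pt "0.3 -0.7 3 0 0 0" --pt "0.3 -0.7 6 0 0 0" --pt "0.3 -0.7 9 0 0 0" --pt "0.3 -0.7 11 0 0 0" --pt "0.3 -0.7 12.5 0 0 0" --pt "0.3 -0.7 14 0 0 0" --pt "0.3 -0.7 14 0 0 0"

```text
clock: 33.05
position: [0.5296, -0.1769, 0.243]
ee_rot: [0.159, 0.915, 0.295, 0.226]
contact_force: [-0.6, 1.3, -1.2]
width: 0.0129
```

```bash
sed -i 's/m=s\[.position.\]+R0\[:,2\]\*L-seat/m=s["position"]+R0[:,2]*L+R0[:,0]*-.0013-seat/' chk.py av.py; python3 chk.py
```

```text
t 33.05 q [-0.526 -0.015  1.972  0.199  0.645  0.296] p [ 0.5296 -0.1769  0.243 ] F [-0.6  1.3 -1.2] M [0.47 0.56 0.17] w 0.0129
axis err deg 0.07640103014258658 yaw deg (cw from q=0) 37.049714801838945
mouth-seat ex,ey,n mm [-1.22  0.29  5.83]
Ftool [-0.  -1.7  0.5] Mtool [ 0.74 -0.14  0.  ]
```

Call:
servo_tool --pt "0 0 2 0 0 0" --pt "0 0 4 0 0 0" --pt "0 0 6 0 0 0" --pt "0 0 7.5 0 0 0" --pt "0 0 8.5 0 0 0" --pt "0 0 8.5 0 0 0"

```text
clock: 33.65
position: [0.5332, -0.1779, 0.2383]
ee_rot: [0.16, 0.914, 0.295, 0.227]
contact_force: [-16.6, 6.0, 17.9]
width: 0.0136
```

```bash
python3 chk.py
```

```text
t 33.65 q [-0.523 -0.005  1.976  0.201  0.629  0.294] p [ 0.5332 -0.1779  0.2383] F [-16.6   6.   17.9] M [0.88 1.49 0.12] w 0.0136
axis err deg 0.03260019576479884 yaw deg (cw from q=0) 36.972218229187575
mouth-seat ex,ey,n mm [-0.34  0.43 -0.1 ]
Ftool [ -2.6  -4.7 -24.5] Mtool [ 1.59 -0.69  0.12]
```

Call:
servo_tool --pt "0 0 -1 0 0 2" --pt "0 0 -1 0 0 6" --pt "0 0 -1 0 0 10" --pt "0 0 -0.9 0 0 14" --pt "0 0 -0.8 0 0 18" --pt "0 0 -0.7 0 0 22" --pt "0 0 -0.5 0 0 26" --pt "0 0 -0.4 0 0 30"

```text
clock: 34.45
position: [0.5334, -0.1782, 0.2377]
ee_rot: [0.095, 0.96, 0.047, 0.26]
contact_force: [-9.1, 4.9, 10.1]
width: 0.0129
```

```bash
python3 av.py
```

```text
yaw 67.0 ms [-0.88  0.78 -0.77] F [ -2.9  -2.9 -13.7] M [ 0.85 -0.94 -0.02] +- 0.07 e6 0.01 0.23 t 34.7
```

Call:
servo_tool --pt "0 0 0.1 0 0 4" --pt "0 0 0.2 0 0 8" --pt "0 0 0.4 0 0 12" --pt "0 0 0.5 0 0 15" --pt "0 0 0.5 0 0 15"

```text
clock: 35.25
position: [0.5338, -0.1786, 0.238]
ee_rot: [0.061, 0.957, -0.078, 0.271]
contact_force: [-11.1, 4.8, 11.5]
width: 0.0134
```

```bash
python3 av.py
```

```text
yaw 82.0 ms [-0.23  0.73 -0.83] F [ -3.8  -1.4 -16.4] M [ 0.42 -1.2  -0.06] +- 0.03 e6 0.09 0.07 t 35.5
```

Call:
servo_tool --pt "0 0 0.1 0 0 3" --pt "0 0 0.2 0 0 6" --pt "0 0 0.2 0 0 6"

```text
clock: 35.85
position: [0.5337, -0.1785, 0.2378]
ee_rot: [0.047, 0.952, -0.127, 0.274]
contact_force: [-12.6, 4.2, 12.7]
width: 0.0132
```

```bash
python3 av.py
python3 - <<'E'
from full import *
s=telemetry.get_state()
ds=[snap('scene')[1] for i in range(3)]
g,W,mw=fullfit(ds,s['position'],s['ee_rot']);e=mw-seat;print(np.round([e@ex*1e3,e@ey*1e3,e@n*1e3],2),np.degrees(np.arccos(W[:,2]@n)))
E
```

```text
yaw 87.9 ms [-0.52  0.9  -0.91] F [ -4.3  -0.9 -17.8] M [ 0.26 -1.36 -0.07] +- 0.02 e6 0.12 0.07 t 36.1
grip off mm (tooly,toolx,up) [ 0.51 -1.   -2.33] rot deg [-0.3  0.2 -0.3] mouth off (tooly,toolx,up; rel nominal) [ 0.17 -1.61 -2.33] 1404
[-0.8   0.7  -3.23] 0.2803314749297174
```

Call:
servo_tool --pt "0 0 0 0 0 3" --pt "0 0 0 0 0 6" --pt "0 0 0 0 0 6"

```text
clock: 36.6
position: [0.5336, -0.1784, 0.2377]
ee_rot: [0.032, 0.944, -0.177, 0.276]
contact_force: [-13.0, 4.8, 12.8]
width: 0.0132
```

```bash
python3 av.py
```

```text
yaw 93.9 ms [-0.64  1.18 -0.91] F [ -4.5  -0.7 -17.9] M [ 0.24 -1.39 -0.16] +- 0.02 e6 0.19 0.07 t 36.85
```

Call:
servo_tool --pt "0 0 0 0 0 2" --pt "0 0 0 0 0 4" --pt "0 0 0 0 0 4"

```text
clock: 37.2
position: [0.5336, -0.1784, 0.2377]
ee_rot: [0.023, 0.938, -0.209, 0.277]
contact_force: [-12.7, 4.6, 12.8]
width: 0.0135
```

```bash
python3 av.py
```

```text
yaw 97.9 ms [-0.63  1.24 -0.92] F [ -4.8  -0.9 -17.6] M [ 0.17 -1.38 -0.35] +- 0.02 e6 0.35 0.05 t 37.45
```

Call:
servo_tool --pt "0 0 0 0 0 2" --pt "0 0 0 0 0 4" --pt "0 0 0 0 0 4"

```text
clock: 37.8
position: [0.5337, -0.1784, 0.2378]
ee_rot: [0.013, 0.93, -0.242, 0.277]
contact_force: [-13.3, 5.1, 12.6]
width: 0.013
```

```bash
python3 av.py
```

```text
yaw 101.9 ms [-0.62  1.29 -0.93] F [ -4.5  -0.4 -17.9] M [ 0.06 -1.39 -0.41] +- 0.02 e6 0.43 0.04 t 38.05
```

Call:
servo_tool --pt "0 0 -0.5 0 0 -4" --pt "0 0 -1 0 0 -9" --pt "0 0 -1.3 0 0 -14" --pt "0 0 -1.5 0 0 -19" --pt "0 0 -1.5 0 0 -21" --pt "0 0 -1.5 0 0 -21"

```text
clock: 38.7
position: [0.5331, -0.178, 0.2383]
ee_rot: [0.063, 0.958, -0.069, 0.27]
contact_force: [-8.0, 5.1, 8.6]
width: 0.0133
```

```bash
python3 av.py
```

```text
yaw 81.0 ms [-0.93  1.09 -0.1 ] F [ -3.2  -2.2 -12.6] M [ 0.62 -1.04  0.08] +- 0.02 e6 -0.1 0.05 t 38.95
```

Call:
servo_tool --pt "0 0 0.1 0 0 4" --pt "0 0 0.2 0 0 8" --pt "0 0 0.4 0 0 12" --pt "0 0 0.5 0 0 16" --pt "0 0 0.7 0 0 19" --pt "0 0 0.7 0 0 21" --pt "0 0 0.7 0 0 21"

```text
clock: 39.7
position: [0.5334, -0.1783, 0.2378]
ee_rot: [0.013, 0.93, -0.242, 0.277]
contact_force: [-9.2, 4.2, 8.1]
width: 0.0128
```

```bash
python3 av.py
```

```text
yaw 101.9 ms [-0.83  1.29 -0.73] F [ -4.1  -0.5 -12.1] M [ 0.13 -1.18 -0.38] +- 0.02 e6 0.43 0.05 t 39.95
```

Call:
servo_tool --pt "0 0 -1 0 0 0" --pt "0 0 -2 0 0 0" --pt "0 0 -3 0 0 0" --pt "0 0 -4 0 0 0" --pt "0 0 -4.5 0 0 0" --pt "0 0 -4.5 0 0 0"

```text
clock: 40.6
position: [0.5321, -0.178, 0.2381]
ee_rot: [0.012, 0.93, -0.243, 0.276]
contact_force: [11.4, -0.5, -14.8]
width: 0.013
```

```bash
python3 av.py
```

```text
yaw 102.1 ms [-2.09  1.31  0.27] F [ 0.6 -2.4 18.3] M [ 0.6   0.02 -0.39] +- 0.02 e6 0.38 0.0 t 40.85
```

Call:
servo_tool --pt "0 0 1.5 0 0 -2" --pt "0 0 1.5 0 0 -5" --pt "0 0 1.5 0 0 -8" --pt "0 0 1.5 0 0 -10" --pt "0 0 1.5 0 0 -10"

```text
clock: 41.4
position: [0.5324, -0.1781, 0.2382]
ee_rot: [0.036, 0.947, -0.162, 0.274]
contact_force: [3.8, 1.1, -6.9]
width: 0.013
```

```bash
python3 av.py
```

```text
yaw 92.1 ms [-1.82  1.13  0.27] F [-0.5 -1.6  9.5] M [ 0.49 -0.3   0.07] +- 0.02 e6 -0.09 0.05 t 41.65
```

Call:
servo_tool --pt "0.4 -0.3 -1 0 0 1" --pt "0.4 -0.3 -2 0 0 -0.5" --pt "0.4 -0.3 -2.5 0 0 1" --pt "0.4 -0.3 -3 0 0 0" --pt "0.4 -0.3 -3 0 0 0"

```text
clock: 42.2
position: [0.5314, -0.1777, 0.2387]
ee_rot: [0.036, 0.948, -0.162, 0.273]
contact_force: [17.4, -3.4, -22.4]
width: 0.0132
```

```bash
python3 av.py;  python3 - <<'E'
from full import *
s=telemetry.get_state()
I=[snap('scene') for i in range(3)]
g,W,mw=fullfit([x[1] for x in I],s['position'],s['ee_rot']);e=mw-seat;print(np.round([e@ex*1e3,e@ey*1e3,e@n*1e3],2),np.degrees(np.arccos(W[:,2]@n)))
im=np.mean([x[0] for x in I],0).astype(np.uint8);cv2.imwrite('pics/scene30.png',cv2.resize(im[70:160,170:260,::-1],None,fx=6.5,fy=6.5,interpolation=cv2.INTER_CUBIC))
E
```

```text
yaw 92.1 ms [-2.55  1.18  1.17] F [ 1.9 -1.7 28.3] M [ 0.42  0.34 -0.03] +- 0.03 e6 0.04 0.02 t 42.45
grip off mm (tooly,toolx,up) [ 0.5  -1.04 -2.31] rot deg [ 0.6 -0.  -0.5] mouth off (tooly,toolx,up; rel nominal) [ 0.53  0.08 -2.3 ] 1426
[-1.16  0.59 -1.1 ] 0.3664097623925335
```

View pics/scene30.png

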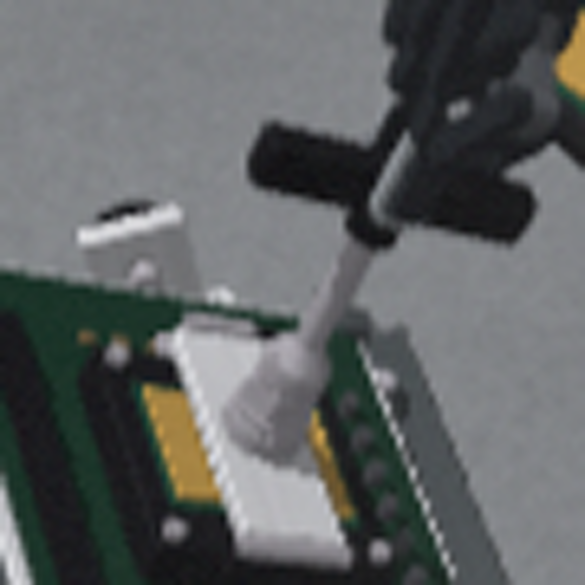

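Call:
servo_tool --pt "-0.4 0.3 3 0 0 -1" --pt "-0.4 0.3 3.2 0 0 -3" --pt "-0.4 0.3 3.2 0 0 -5" --pt "-0.4 0.3 3.2 0 0 -5"

```text
clock: 43.05
position: [0.5322, -0.178, 0.2385]
ee_rot: [0.048, 0.953, -0.12, 0.272]
contact_force: [2.9, 0.6, -6.5]
width: 0.0133
```

```bash
python3 av.py
```

```text
yaw 87.1 ms [-1.69  0.98  0.63] F [-0.8 -1.9  7.5] M [ 0.56 -0.39  0.05] +- 0.03 e6 -0.1 0.05 t 43.3
```

Call:
servo_tool --pt "0 0 0 0 0 -2" --pt "0 0 0 0 0 -4" --pt "0 0 -1 0 0 -4" --pt "0 0 -2 0 0 -4" --pt "0 0 -2 0 0 -4"

```text
clock: 43.85
position: [0.5314, -0.1778, 0.2389]
ee_rot: [0.058, 0.957, -0.087, 0.27]
contact_force: [12.0, -2.1, -17.9]
width: 0.013
```

```bash
python3 av.py
```

```text
yaw 83.1 ms [-2.24  0.83  1.23] F [ 1.1 -1.8 21.2] M [0.56 0.14 0.06] +- 0.03 e6 -0.05 0.0 t 44.1
```

Call:
servo_tool --pt "0 0 2 0 0 3" --pt "0 0 3 0 0 7" --pt "0 0 3 0 0 11" --pt "0 0 3 0 0 15" --pt "0 0 3 0 0 19" --pt "0 0 3 0 0 23" --pt "0 0 3 0 0 27" --pt "0 0 3 0 0 31"

```text
clock: 44.95
position: [0.5325, -0.1782, 0.2384]
ee_rot: [-0.016, 0.899, -0.34, 0.276]
contact_force: [1.6, 2.1, -4.4]
width: 0.0134
```

```bash
python3 av.py
```

```text
yaw 114.0 ms [-1.14  1.4   0.17] F [-2.4 -0.8  2. ] M [ 0.1  -0.81  0.02] +- 0.2 e6 -0.05 0.12 t 45.2
```

Call:
servo_tool --pt "0 0 0.2 0 0 4" --pt "0 0 0.4 0 0 8" --pt "0 0 0.6 0 0 12" --pt "0 0 0.8 0 0 15" --pt "0 0 0.8 0 0 15"

```text
clock: 45.75
position: [0.533, -0.1784, 0.2379]
ee_rot: [-0.052, 0.847, -0.453, 0.272]
contact_force: [-3.4, 3.1, 1.5]
width: 0.0133
```

```bash
python3 av.py
```

```text
yaw 128.9 ms [-0.82  1.63 -0.48] F [-3.3  1.1 -4.9] M [-0.39 -0.89  0.05] +- 0.04 e6 0.0 0.08 t 46.0
```

Call:
servo_tool --pt "0 0 0.1 0 0 4" --pt "0 0 0.2 0 0 8" --pt "0 0 0.3 0 0 12" --pt "0 0 0.3 0 0 15" --pt "0 0 0.3 0 0 15"

```text
clock: 46.55
position: [0.5332, -0.1788, 0.238]
ee_rot: [-0.087, 0.781, -0.559, 0.263]
contact_force: [-6.0, 2.1, 5.3]
width: 0.0128
```

```bash
python3 av.py
```

```text
yaw 143.9 ms [-0.26  1.55 -0.55] F [-1.9  2.3 -7.4] M [-0.78 -0.64 -0.01] +- 0.02 e6 0.02 0.07 t 46.8
```

Call:
servo_tool --pt "0 0 0 0 0 2" --pt "0 0 0 0 0 5" --pt "0 0 0 0 0 5"

```text
clock: 47.15
position: [0.5331, -0.1786, 0.2378]
ee_rot: [-0.098, 0.756, -0.593, 0.259]
contact_force: [-6.4, 2.8, 4.8]
width: 0.0132
```

```bash
python3 av.py
```

```text
yaw 148.9 ms [-0.44  1.75 -0.57] F [-2.3  2.8 -7.8] M [-0.85 -0.67  0.02] +- 0.01 e6 0.01 0.07 t 47.4
```

Call:
servo_tool --pt "0 0 0 0 0 2" --pt "0 0 0 0 0 4" --pt "0 0 0 0 0 4"

```text
clock: 47.75
position: [0.533, -0.1785, 0.2378]
ee_rot: [-0.107, 0.735, -0.619, 0.256]
contact_force: [-6.5, 2.4, 4.3]
width: 0.0135
```

```bash
python3 av.py
```

```text
yaw 152.9 ms [-0.4   1.85 -0.55] F [-2.4  3.  -7.7] M [-0.84 -0.66 -0.1 ] +- 0.02 e6 0.12 0.05 t 48.0
```

Call:
servo_tool --pt "0 0 -1 0 0 0" --pt "0 0 -2 0 0 -1" --pt "0 0 -3 0 0 -3" --pt "0 0 -4 0 0 -5" --pt "0 0 -4 0 0 -6"

```text
clock: 48.55
position: [0.5314, -0.1781, 0.2403]
ee_rot: [-0.094, 0.766, -0.58, 0.261]
contact_force: [-0.1, 0.5, -3.7]
width: 0.0132
```

```bash
python3 av.py
```

```text
yaw 147.0 ms [-0.76  1.88  2.56] F [-1.4  1.4  2.7] M [-0.46 -0.42  0.01] +- 0.02 e6 -0.02 0.05 t 48.8
```

Call:
servo_tool --pt "0 0 -3 0 0 0" --pt "0 0 -7 0 0 0" --pt "0 0 -12 0 0 0" --pt "0 0 -22 0 0 0" --pt "0 0 -38 0 0 0" --pt "0 0 -57 0 0 0" --pt "0 0 -57 0 0 0"

```text
clock: 49.55
position: [0.5027, -0.1692, 0.2924]
ee_rot: [-0.094, 0.765, -0.58, 0.263]
contact_force: [0.6, -0.2, -2.3]
width: 0.013
```

Run:
```python
from full import *
from sink import meas
from tr import *
s=st();ds=[];I=[]
for i in range(5):
    im,d=snap('scene');ds.append(d);I.append(im)
meas('scene',[np.load(f'scene{f}.npz')['d'] for f in '0345'],'before');meas('scene',ds,'final')
nt=[cams.get_image('top')[1] for i in range(3)];meas('top',[np.load('top0.npz')['d'],np.load('top3.npz')['d']],'before');meas('top',nt,'final')
fullfit(ds,s['position'],s['ee_rot'])
im=np.mean(I,0).astype(np.uint8);cv2.imwrite('pics/scene31.png',cv2.resize(im[70:160,170:260,::-1],None,fx=6.5,fy=6.5,interpolation=cv2.INTER_CUBIC))
```

```text
t 49.55 q [-0.545 -0.104  1.926  0.184  0.774  2.226] p [ 0.5027 -0.1692  0.2924] F [ 0.6 -0.2 -2.3] M [0.13 0.48 0.01] w 0.013
scene before [-0.67 -0.76 -0.05] 351 bridge -17.2 246 icp-bridge 17.15 flange-br 16.97 67 head-br 27.59 30
scene final [-1.21 -0.58 -2.4 ] 431 bridge -17.19 317 icp-bridge 14.79 flange-br 14.32 68 head-br 25.57 40
top before [-0.   -0.71  0.  ] 228 bridge -17.46 247 icp-bridge 17.46 flange-br 17.28 61 head-br 27.44 24
top final [-0.7  -0.48 -2.13] 278 bridge -17.36 385 icp-bridge 15.23 flange-br 14.5 64 head-br 25.82 32
grip off mm (tooly,toolx,up) [ 1.85 -1.15 -4.16] rot deg [-0.2 -0.2 -0.5] mouth off (tooly,toolx,up; rel nominal) [ 2.16 -1.55 -4.16] 2646
```

View pics/scene31.png

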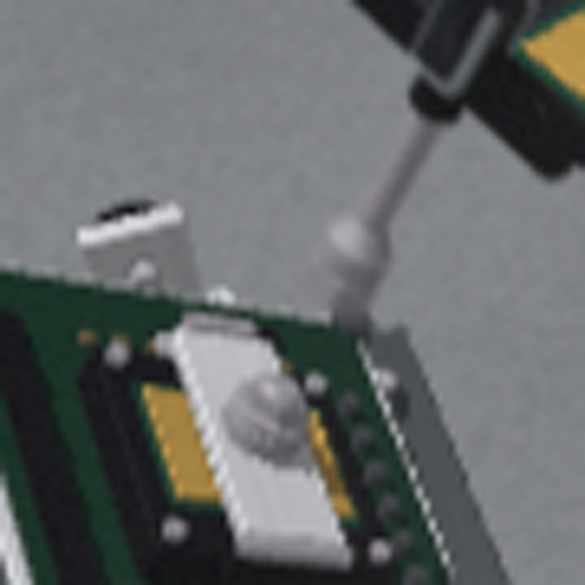

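Run:
```python
from tr import *
s=telemetry.get_state();R0=rot(s['ee_rot']);p0=s['position']
a=np.radians(13.2);R2=toolR([0,0,-1],[np.cos(a),np.sin(a),0]);p2=np.array([.4957,.286,.352])
# stage A: unwind about tool z by -70 while rising
RA=R0@Ro.from_rotvec([0,0,np.radians(-64)]).as_matrix();pA=np.array([.47,-.06,.38])
rv=Ro.from_matrix(RA.T@R2).as_rotvec();print(np.degrees(rv))
RB=RA@Ro.from_rotvec(rv*.5).as_matrix();pB=np.array([.47,.10,.40])
for X in [(p0,R0,pA,RA),(pA,RA,pB,RB),(pB,RB,p2,R2)]:
    r=relfrom(*X);print(np.round(r,1),np.linalg.norm(r[:3]),np.linalg.norm(r[3:]));pr(r,8)
```

```text
[  33.89088206  -16.74474712 -110.07746876]
[ -81.5  -47.5 -111.6    0.    -0.   -64. ] 146.13272361333424 64.00000000000001
[-10.2, -5.9, -14.0, 0.0, -0.0, -8.0], [-20.4, -11.9, -27.9, 0.0, -0.0, -16.0], [-30.6, -17.8, -41.9, 0.0, -0.0, -24.0], [-40.7, -23.8, -55.8, 0.0, -0.0, -32.0], [-50.9, -29.7, -69.8, 0.0, -0.0, -40.0], [-61.1, -35.6, -83.7, 0.0, -0.0, -48.0], [-71.3, -41.6, -97.7, 0.0, -0.0, -56.0], [-81.5, -47.5, -111.6, 0.0, -0.0, -64.0], 
[ -10.9 -155.3  -42.1   16.9   -8.4  -55. ] 161.24515496597098 58.19370148593845
[-1.4, -19.4, -5.3, 2.1, -1.0, -6.9], [-2.7, -38.8, -10.5, 4.2, -2.1, -13.8], [-4.1, -58.2, -15.8, 6.4, -3.1, -20.6], [-5.4, -77.6, -21.1, 8.5, -4.2, -27.5], [-6.8, -97.0, -26.3, 10.6, -5.2, -34.4], [-8.2, -116.4, -31.6, 12.7, -6.3, -41.3], [-9.5, -135.9, -36.9, 14.8, -7.3, -48.2], [-10.9, -155.3, -42.1, 16.9, -8.4, -55.0], 
[ 140.2 -116.9   65.3   16.9   -8.4  -55. ] 193.80528888552038 58.19370148593847
[17.5, -14.6, 8.2, 2.1, -1.0, -6.9], [35.0, -29.2, 16.3, 4.2, -2.1, -13.8], [52.6, -43.8, 24.5, 6.4, -3.1, -20.6], [70.1, -58.4, 32.6, 8.5, -4.2, -27.5], [87.6, -73.0, 40.8, 10.6, -5.2, -34.4], [105.1, -87.6, 48.9, 12.7, -6.3, -41.3], [122.6, -102.3, 57.1, 14.8, -7.3, -48.2], [140.2, -116.9, 65.3, 16.9, -8.4, -55.0],
```

Call:
servo_tool --pt "-6 -4 -16 0 0 -6" --pt "-18 -11 -32 0 0 -14" --pt "-30.6 -17.8 -46 0 0 -22" --pt "-40.7 -23.8 -60 0 0 -31" --pt "-50.9 -29.7 -72 0 0 -39" --pt "-61 -35.6 -85 0 0 -47.5" --pt "-71.3 -41.6 -98 0 0 -56" --pt "-81.5 -47.5 -111.6 0 0 -64"

```text
clock: 50.75
position: [0.4698, -0.0593, 0.3805]
ee_rot: [0.059, 0.957, -0.084, 0.27]
contact_force: [-0.7, 0.8, -2.7]
width: 0.0127
```

Call:
servo_tool --pt "-1.4 -19.4 -5.3 2.1 -1 -6.9" --pt "-2.7 -38.8 -10.5 4.2 -2.1 -13.8" --pt "-4.1 -58.2 -15.8 6.4 -3.1 -20.6" --pt "-5.4 -77.6 -21.1 8.5 -4.2 -27.5" --pt "-6.8 -97 -26.3 10.6 -5.2 -34.4" --pt "-8.2 -116.4 -31.6 12.7 -6.3 -41.3" --pt "-9.5 -135.9 -36.9 14.8 -7.3 -48.2" --pt "-10.9 -155.3 -42.1 16.9 -8.4 -55"

```text
clock: 51.55
position: [0.4702, 0.1009, 0.4005]
ee_rot: [0.034, 0.902, 0.401, 0.154]
contact_force: [-0.2, 0.0, -3.6]
width: 0.0132
```

Call:
servo_tool --pt "17.5 -14.6 8.2 2.1 -1 -6.9" --pt "35 -29.2 16.3 4.2 -2.1 -13.8" --pt "52.6 -43.8 24.5 6.4 -3.1 -20.6" --pt "70.1 -58.4 32.6 8.5 -4.2 -27.5" --pt "87.6 -73 40.8 10.6 -5.2 -34.4" --pt "105.1 -87.6 48.9 12.7 -6.3 -41.3" --pt "122.6 -102.3 57.1 14.8 -7.3 -48.2" --pt "140.2 -116.9 65.3 16.9 -8.4 -55"

```text
clock: 52.35
position: [0.497, 0.2875, 0.3516]
ee_rot: [0.001, 0.62, 0.785, -0.0]
contact_force: [0.6, 0.2, -1.9]
width: 0.0131
```

Call:
servo_tool --pt "0 0 0 0 0 0" --pt "0 0 0 0 0 0" --pt "0 0 0 0 0 0"

```text
clock: 52.65
position: [0.4961, 0.2856, 0.3524]
ee_rot: [0.002, 0.622, 0.783, -0.0]
contact_force: [-0.5, -0.2, -2.9]
width: 0.0132
```

Run:
```python
from full import *
from tr import *
s=st();ds=[]
for i in range(2):
    im,d=snap('scene');ds.append(d)
g,W,mw=fullfit(ds,s['position'],s['ee_rot']);print(np.round(g,4),np.round(mw,4),np.round(W[:,2],3),np.degrees(np.arctan2(W[1,0],W[0,0])))
a=np.radians(13.2);R=toolR([0,0,-1],[np.cos(a),np.sin(a),0]);print(np.round(rel([.4957,.286,.2045],R),1))
u=proj('scene',s['position'][None])[0].astype(int)
cv2.imwrite('pics/scene32.png',cv2.resize(im[max(u[1]-70,0):u[1]+80,u[0]-75:u[0]+75,::-1],None,fx=4,fy=4,interpolation=cv2.INTER_CUBIC))
```

```text
t 52.65 q [ 0.403  0.23   1.276 -0.003  1.634  0.175] p [0.4961 0.2856 0.3524] F [-0.5 -0.2 -2.9] M [-0.01  0.   -0.04] w 0.0132
grip off mm (tooly,toolx,up) [-0.17 -0.9  -1.98] rot deg [-0.1 -0.1 -0.4] mouth off (tooly,toolx,up; rel nominal) [-0.   -1.04 -1.98] 1469
[0.4961 0.2847 0.3599] [0.4966 0.2844 0.2489] [-0.004  0.003  1.   ] 12.584571877284066
[ 1.100e+00 -5.000e-01  1.485e+02  2.000e-01  1.000e-01 -2.000e-01]
```

View pics/scene32.png

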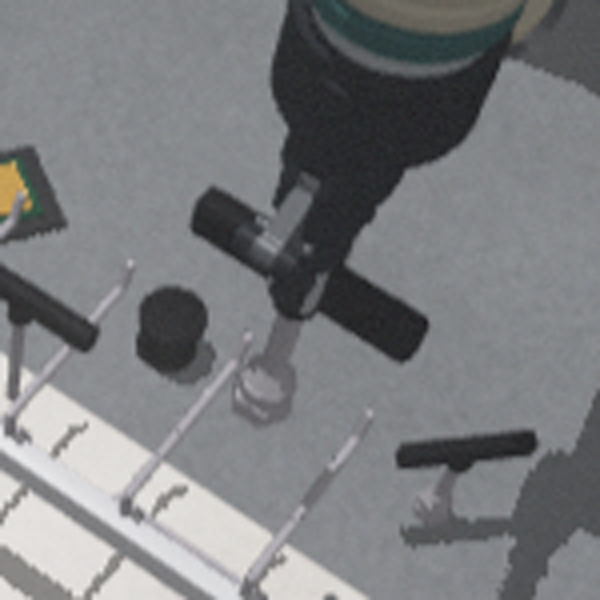

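Call:
servo_tool --pt "1 0 40 0 0 0" --pt "1 0 80 0 0 0" --pt "1 0 115 0 0 0" --pt "1 0 135 0 0 0" --pt "1 0 146 0 0 0" --pt "1 0 148.5 0 0 0" --pt "1 0 149 0 0 0"

```text
clock: 53.45
position: [0.4967, 0.2867, 0.2045]
ee_rot: [0.002, 0.622, 0.783, 0.001]
contact_force: [-0.2, 0.2, -2.6]
width: 0.0129
```

```bash
python3 -c "
from h import *
st()"
```

```text
t 53.45 q [ 0.404  0.288  1.555 -0.002  1.295  0.176] p [0.4967 0.2867 0.2045] F [-0.2  0.2 -2.6] M [-0.01 -0.05  0.05] w 0.0129
```

Still carrying the driver's weight, so I'll lower 2.5 mm more, then open and rise.

Call:
servo_tool --pt "0 0 1.5 0 0 0" --pt "0 0 2.5 0 0 0" --pt "0 0 2.5 0 0 0"

```text
clock: 53.75
position: [0.497, 0.287, 0.2029]
ee_rot: [0.002, 0.622, 0.783, 0.001]
contact_force: [-0.2, -0.3, 4.9]
width: 0.0131
```

Call:
servo_tool --pt "0 0 0 0 0 0" --pt "0 0 0 0 0 0" --pt "0 0 0 0 0 0" --pt "0 0 0 0 0 0" --pt "0 0 -15 0 0 0" --pt "0 0 -30 0 0 0" --pt "0 0 -55 0 0 0" --pt "0 0 -90 0 0 0" --hand 60

```text
clock: 54.55
position: [0.4948, 0.2865, 0.2899]
ee_rot: [0.0, 0.622, 0.783, -0.002]
contact_force: [0.7, 0.5, 0.2]
width: 0.0653
```

Call:
servo_tool --pt "0 40 -30 0 0 0" --pt "0 0 -60 0 0 0" --pt "0 -40 -60 0 0 0" --pt "0 -80 -60 0 0 0" --pt "0 -120 -60 0 0 0" --pt "0 -120 -60 0 0 0"

```text
clock: 55.15
position: [0.374, 0.2586, 0.3514]
ee_rot: [0.001, 0.621, 0.784, -0.001]
contact_force: [-0.4, -0.6, 0.8]
width: 0.0653
```

Run:
```python
from full import *
from sink import meas
from tr import *
s=st();ds=[]
for i in range(4):
    im,d=snap('scene','s33.png' if i==0 else None);ds.append(d)
tp=[snap('top','t33.png' if i==0 else None)[1] for i in range(4)]
a=np.radians(13.2);R=toolR([0,0,-1],[np.cos(a),np.sin(a),0]);q=Ro.from_matrix(R).as_quat();q=[q[3],*q[:3]]
for c,D in [('scene',ds),('top',tp)]:
    g,W,mw=fullfit(D,np.array([.4955,.286,.2015]),q,c);print(c,'grip',np.round(g,4),'tilt',np.degrees(np.arccos(W[2,2])))
meas('scene',[np.load(f'scene{f}.npz')['d'] for f in '0345'],'before');meas('scene',ds,'final')
meas('top',[np.load('top0.npz')['d'],np.load('top3.npz')['d']],'before');meas('top',tp,'final')
for r in spotter.outline_of('key_grip','top')[:2]:
    print(r['conf'],r['rect'])
```

```text
t 55.15 q [ 0.453  0.044  1.503 -0.002  1.597  0.223] p [0.374  0.2586 0.3514] F [-0.4 -0.6  0.8] M [ 0.01 -0.03 -0.01] w 0.0653
grip off mm (tooly,toolx,up) [ 1.51 -0.25 -0.66] rot deg [ 0.   0.  -0.7] mouth off (tooly,toolx,up; rel nominal) [ 1.46 -0.15 -0.66] 2367
scene grip [0.497  0.2861 0.2103] tilt 0.05556048993246593
grip off mm (tooly,toolx,up) [-1.44  0.48  0.67] rot deg [ 0.4 -0.4  0.3] mouth off (tooly,toolx,up; rel nominal) [-0.66  1.22  0.67] 917
top grip [0.494  0.2861 0.2117] tilt 0.5527657915659265
scene before [-0.67 -0.76 -0.05] 351 bridge -17.2 246 icp-bridge 17.15 flange-br 16.97 67 head-br 27.59 30
scene final [-1.   -0.54 -2.33] 351 bridge -17.23 254 icp-bridge 14.9 flange-br 14.83 54 head-br 25.1 25
top before [-0.   -0.71  0.  ] 228 bridge -17.46 247 icp-bridge 17.46 flange-br 17.28 61 head-br 27.44 24
top final [-0.33 -0.61 -1.92] 451 bridge -17.5 507 icp-bridge 15.58 flange-br 15.27 120 head-br 26.15 51
0.53 [233.3, 210.5, 41.7, 11.5]
```

View pics/s33.png

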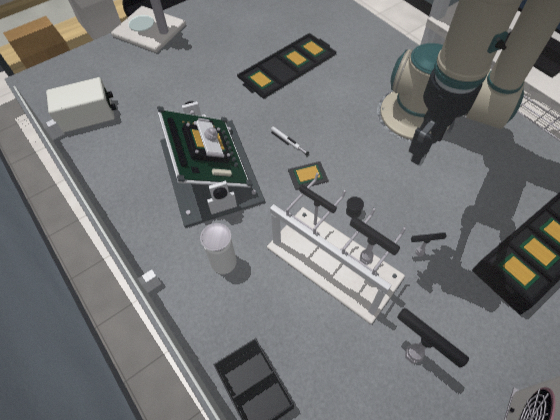

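View pics/t33.png

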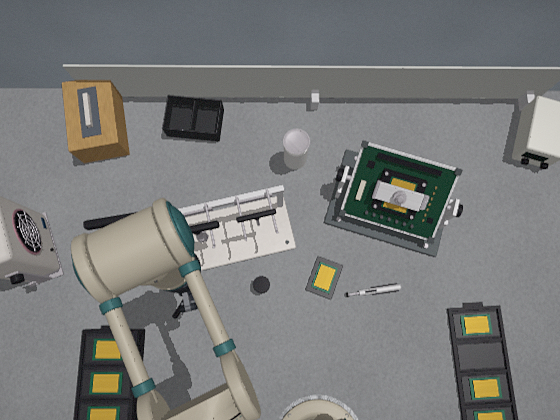

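```bash
python3 -c "
from rig import sign_off
print(sign_off())"
```

```text
the job is handed in; nothing more can be done
None
```

The job is handed in at about 56 s of the 72 s allowed. The clamp screw looks to be at its stop and the nut driver hangs on its own hook (hook_a). No verdict came back, and the visual check on the screw was not conclusive.

**What happened:**
- **First pass:** I seated the driver on the flange and turned the screw clockwise to its stop. Then I turned too far and the socket slipped past a corner of the hexagon, which let the screw back by roughly 0.2 to 0.4 rad.
- **Second try:** I backed the driver off while still pressing on the flange, which turned the screw back further. When I lifted, the socket jammed and the driver slid about 17 mm in the grip.
- **Recovery:** I hung the driver up, gripped it again in the middle, set it on the screw and turned to the stop again. The socket jammed once more, so I turned it on to the next hexagon position, brought the screw to its stop there and lifted off freely.

**Last checks:**
- **Stop reached:** the holding torque rose to about 0.4 N m (turning takes about 0.15) while the screw sank no further. In the final position the seat height matched that stop level to about 0.05 mm.
- **Hanging driver:** its crossbar centre is within about 2 mm of where it hung at the start, and its height is 210 to 212 mm, against a nominal 211. Tilt is under 1 degree, and the gripper is clear of everything.
- **Bystanders:** the hex key, carrier, loupe, pen and bottle look unmoved in both pictures.

**What disagreed:** the camera depth put the screw's total sink at about 2.3 mm (scene camera) and about 2.0 mm (top camera). At least 2.3 mm is needed to be at the stop. I trusted the torque and contact height over the top camera, so there is some doubt whether the screw ended above 1.25 rad.

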